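# Load the metronome parts tray and put it away in the dust case

### The job

Get the metronome parts ready to be put away: in the tray's corner-post pocket stack the brass barrel (flange down), then the wooden spacer frame, then the steel screw plate (screw head up), all seated flat, and stand every chrome weight upright on the open half of the tray. Then slide the loaded tray straight into the wooden case until it is fully home against the back, with nothing falling over, and last of all swing the case's flap down shut over the opening. Leave the dish, bell hammer, screwdriver, jar and winding key where they lie.

Things in the scene. Friction and masses are not known exactly. Their poses are not given: they have to be found in the camera images.
- case: Wooden dust case fixed to the desk, 190 (x) x 168 x 121 mm high, no floor, clear glass top 6 mm. Origin: centre of footprint, on the desk. Its +x runs into the case: open front at x = -95, inside of back wall at x = +83 mm. Inside 140 mm wide, 115 high; two wooden jaws 30 mm high flare outward at the mouth to x = -117 mm.
- flap (a joint): Flap (75 mm high, 160 wide, 8 thick, 0.1 kg) hinged at the case's top front edge (case x = -100, 117 mm above desk). 0 = hanging shut, lower edge 42 mm above desk; 1.57 = level outward; 3.14 = straight up; 3.45 = leaning back at its stop, as at the start. Loose hinge: pushed from behind past upright it falls shut by itself in some 2 s.
- flap_edge (a point): Middle of the flap's free edge, 75 mm from the hinge line.
- tray: Aluminium tray, loose, 0.45 kg, slides on the desk: base 160 (x) x 128 (y) x 6 mm, rim 5 mm wide rising 10 mm above it. Origin: centre of the underside; +x is the end that goes into the case first. Fully home, that end touches the back wall: origin at case x = +3 mm. Toward -x a flat stem (20 wide, top 8 mm above desk) runs to an upright steel blade.
- tray_grip (a point): Point to grip on the tray's blade, at tray (-175, 0, 45) mm. The blade is 10 mm thick along tray x, 44 mm wide along y, from 2 to 62 mm above the desk. It stays about 77 mm outside the case when the tray is home.
- pocket (a point): Centre of the pocket floor (top of the tray base) at tray (38, 0, 6) mm. The pocket is 58 x 58 mm inside, sides along tray x and y, made by four L-shaped corner posts 48 mm tall, walls 5 mm, legs 11 mm along the inside, so 36 mm wide gaps are left in the middle of each side for the fingers.
- bay (a point): Centre of the open half of the tray at tray (-40, 0, 6) mm: flat floor from x = -75 to +4 mm and y = -59 to +59 mm between rim and posts, where the weights are to stand (a row across y at 38 mm spacing takes three).
- barrel: Brass spring barrel, loose, 0.15 kg: square flange 50 x 50 x 8 mm below, round drum 48 mm diameter x 18 mm on it; 26 mm high in all. Origin: centre of underside.
- spacer: Light wooden square frame, loose, 50 x 50 x 16 mm with a 26 mm square hole (bars 12 mm). Origin: centre of underside.
- plate: Steel regulating screw plate, loose, 50 x 50 x 8 mm with a square screw head 14 x 14 x 16 mm standing on its middle, sides parallel to the plate's. Origin: centre of underside.
- weight1: Chrome pendulum weight, loose, 0.08 kg, standing upright: 76 mm tall, narrow foot 24 mm diameter, waist, upper part a 20 mm diameter cylinder from 46 to 74 mm. Origin: centre of the foot's underside. One to three weights are present.
- weight2: Chrome pendulum weight, loose, 0.08 kg, standing upright: 76 mm tall, narrow foot 24 mm diameter, waist, upper part a 20 mm diameter cylinder from 46 to 74 mm. Origin: centre of the foot's underside. One to three weights are present.
- weight3: Chrome pendulum weight, loose, 0.08 kg, standing upright: 76 mm tall, narrow foot 24 mm diameter, waist, upper part a 20 mm diameter cylinder from 46 to 74 mm. Origin: centre of the foot's underside. One to three weights are present.
- dish: Small white ceramic dish, 70 mm across, 22 high; leave alone.
- bell_hammer: Brass bell hammer lying on the desk, 113 mm long; leave alone.
- screwdriver: Screwdriver lying on the desk, 150 mm long; leave alone.
- jar: Small jar, 36 mm diameter, 45 high; leave alone.
- winding_key: Brass winding key lying on the desk, about 50 mm long; leave alone.

How it is judged:
By the outcome, as a careful person would: the job done as asked, in the order asked, and still so for the second after the job is handed in, with the robot touching nothing.
Of weight1, weight2, weight3 only 1 to 3 are there at a start; the rules pass over those that are not, and their reading is None.
At some moment in a run one of barrel, spacer, plate may be knocked a few centimetres aside while the robot is not near it.
It also fails if it takes over 210 s, if anything falls off the work surface, if the arm or the gripper's body presses on something with over 40 N, if the wrist force passes 120 N, or if a joint passes its speed limit or range.

### The arm

A 6-joint arm with a two-finger parallel gripper is mounted at the origin on the work surface. World frame = base frame: x ahead of the robot, y to its left, z up, the work surface at z = 0. Lengths are in m, angles in rad, forces in N, time in s.
With the tool pointing down it reaches from about 0.35 to 0.925 m from the base axis. Payload 6.4 kg.
Tool frame: the origin (TCP) lies midway between the tips of the shut fingers; the grasp point (between the pads) lies 19 mm behind it; z points along the fingers, y is the line along which they close (so a half turn about z gives the same grasp; the last joint's range is limited). The gripper opens to 94 mm and grips with 3 to 60 N. Pads are 16 mm wide; open, the fingers measure 119 mm over their backs; the gripper's body (75 mm by 177 mm) begins 78 mm behind the grasp point.
Start: joints at [-1.518, 0.245, 1.558, -0, 1.339, -0.174], TCP at [0.146, -0.633, 0.205] pointing down, gripper open.
Joint ranges: [-3.13, 3.13], [-1.02, 2.26], [0.13, 2.54], [-0.95, 4.09], [0.21, 2.88], [-2.74, 2.74]. Speed limits (rad/s): [2.57, 2.57, 3.14, 3.14, 3.14, 3.14].

### API

Orientations are given as a rotation vector (axis times angle).
In Python, from station import bot gives the robot as it stands.
- The arm moves only by the shell command python3 inch.py 'ROWS' [OPENING] [FORCE]. ROWS is rows parted by semicolons, their numbers by spaces, 1 to 12 of them, each of 6 numbers: dx, dy, dz in m, then a rotation vector rx, ry, rz in rad; each row is the pose to reach, as a shift and turn from the pose commanded when the command began, along the tool's axes at that moment; what a row does not reach only later rows make up. A row lasts 1/10 s, in which the tool goes at most 0.05 m and 0.15 rad, less where a joint would pass 70% of its speed; a pose out of reach is approached as far as the arm can. OPENING is the opening from 0.0 (shut) to 1.0 (fully open), set as the command begins (- or left out keeps the last). The fingers move at their own pace and stop on an object; FORCE is the grip in N (left out, the last holds). Time passes only in rows, so rows that do not move let the fingers close. It prints the time, the measured TCP pose, the force, the opening and the grip force at its end.
- bot.get_state(): the state, without advancing time (a new reading comes with each control period).
- bot.camera(name): name is "side" or "top" or "wrist"; returns a dict with "img" (400x640x3 uint8, red, green, blue), "z_map" (400x640 float32, m along the optical axis (not along the pixel's ray), 0 where there is no reading), "fov_y" (degrees; the focal length in pixels is half the picture's height over the tangent of half this angle, whatever the lens; pixels are square), "cx", "cy" (the principal point, pixels), "k1" (the pictures are not rectified: a ray, as slopes to the right and down, at radius r is drawn at 1 + k1 r^2 times it, then the intrinsics apply), "R" (3x3) and "t" (3): a world point X has camera coordinates R X + t; the wrist camera has in their place "hand_eye" (4x4, takes a point from camera to tool coordinates, whose origin is the TCP and whose axes are the flange's). Camera axes: x right, y down, z forward; pixel columns grow to the right and rows downward; lengths in m; the calibration is good to about 2 mm. A picture is of the moment at which its call begins: read the wrist's pose just before it.
- bot.finish_job(): hands the job in; it is judged then, once.
The state is a dict: "time_s": time; "qpos": joint angles; "qd": joint speeds; "tau": joint torques, N m; "ee_pos": TCP position; "tool_rot": TCP orientation; "force": force on the tool from outside, world axes, zero at the start; "wrist_torque": the same for the moment, N m; "grip_width": opening from 0.0 (shut) to 1.0 (fully open); "finger_force": force on a finger pad.
Only numpy, scipy, OpenCV 4.12 (cv2) and the standard library are available. Lean on these libraries where they do the work, as an engineer would, in place of code of your own. Each camera call takes 0.05 s, during which the arm holds its last target. There are 200 camera calls.

## Working session

There is one attempt and no reset: what is moved stays moved. The work goes in short steps, Python scripts to look and compute and a shell command to move; the robot and the scene stay as the last step left them, time stands still between calls to the robot, and variables do not carry over. Pictures are saved under pics/ and viewed, at most 14 in all, crops included, and the job is handed in when it is done.

```bash
ls; mkdir -p pics; cat > h.py <<'E'
import numpy as np, cv2
from station import bot
from scipy.spatial.transform import Rotation as R
def cam(n):
    s=bot.get_state(); c=bot.camera(n)
    if 'hand_eye' in c:
        T=np.eye(4); T[:3,:3]=R.from_rotvec(s['tool_rot']).as_matrix(); T[:3,3]=s['ee_pos']
        W=T@np.array(c['hand_eye'])
    else:
        W=np.eye(4); W[:3,:3]=np.array(c['R']).T; W[:3,3]=-W[:3,:3]@np.array(c['t'])
    c['W']=W; h,w=c['z_map'].shape; f=h/2/np.tan(np.radians(c['fov_y'])/2); c['f']=f
    K=np.array([[f,0,c['cx']],[0,f,c['cy']],[0,0,1.]])
    u,v=np.meshgrid(np.arange(w),np.arange(h))
    p=cv2.undistortPoints(np.stack([u,v],-1).reshape(-1,1,2).astype(float),K,np.array([c['k1'],0,0,0,0.])).reshape(h,w,2)
    c['ray']=np.dstack([p,np.ones((h,w))])
    P=c['ray']*c['z_map'][...,None]
    c['P']=P@W[:3,:3].T+W[:3,3]; c['P'][c['z_map']==0]=np.nan
    return c
def atz(c,u,v,z):
    d=c['W'][:3,:3]@c['ray'][int(v),int(u)]; o=c['W'][:3,3]
    return o+d*(z-o[2])/d[2]
def save(c,n): cv2.imwrite('pics/'+n+'.png',c['img'][...,::-1])
E
cat > a.py <<'E'
from h import *
for n in ['top','side','wrist']:
    c=cam(n); save(c,n+'0'); np.savez('/tmp/'+n+'0.npz',img=c['img'],P=c['P'],W=c['W'],ray=c['ray']); print(n,c['W'][:3,3],c['f'],c['k1'])
s=bot.get_state(); print(s)
E
python3 a.py
```

```text
(no output)
```

View pics/top0.png

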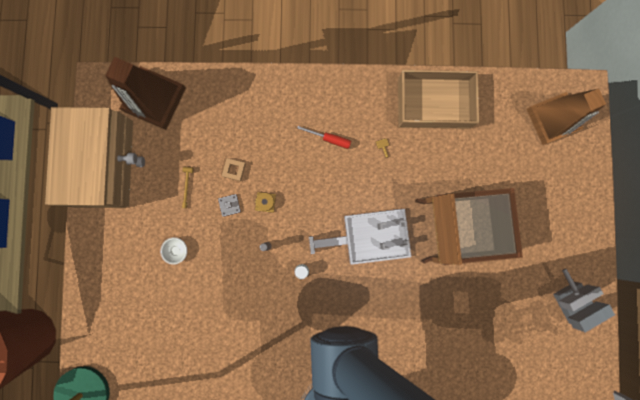

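View pics/side0.png

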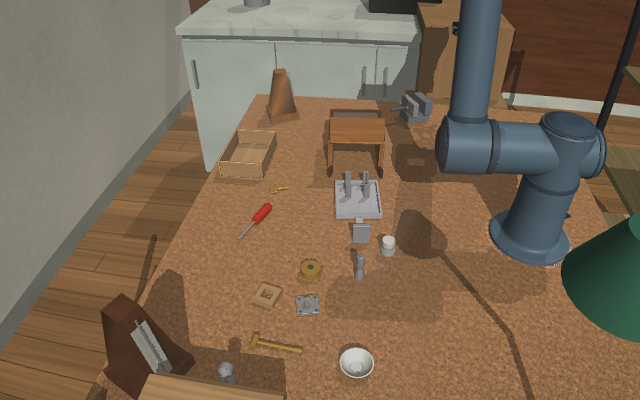

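The top view shows the hammer (187,187), spacer (234,169), plate (229,205), barrel (264,201), one weight (264,246), jar (301,272), tray (378,237) with its blade at (313,243), and the case (478,228). I'll zoom in and measure from depth.

```bash
python3 - <<'E'
from h import *
d=np.load('/tmp/top0.npz');im=d['img'];P=d['P']
a=cv2.resize(im[150:280,215:445],None,fx=3.45,fy=3.45,interpolation=cv2.INTER_CUBIC)
cv2.imwrite('pics/crop1.png',a[...,::-1])
Z=P[...,2]
print('desk',np.nanmedian(Z[150:280,140:300]))
for n,(u0,v0,u1,v1,lo,hi) in dict(barrel=(250,188,280,214,.02,.035),spacer=(218,153,252,186,.009,.024),plate=(215,190,245,220,.004,.013),weight=(255,235,275,256,.06,.09),blade=(300,228,325,258,.05,.075),posts=(340,205,420,268,.045,.07),rim=(335,200,415,272,.011,.025),jar=(288,260,315,285,.035,.06),flapcase=(430,185,530,270,.1,.3)).items():
    q=P[v0:v1,u0:u1].reshape(-1,3); q=q[(q[:,2]>lo)&(q[:,2]<hi)]
    r=cv2.minAreaRect((q[:,:2]*1000).astype(np.float32))
    print(n,len(q),q.mean(0).round(4),'z',q[:,2].min().round(3),np.median(q[:,2]).round(4),q[:,2].max().round(3),'rect',np.round(r[0],1),np.round(r[1],1),round(r[2],1))
E
```

```text
desk 0.000346344204569915
barrel 257 [0.5608 0.2089 0.0258] z 0.02 0.0258 0.031 rect [561. 209.] [45.  45.2] 0.8
spacer 279 [0.6471 0.2963 0.0156] z 0.009 0.0157 0.021 rect [648. 297.] [51.5 50.8] 76.4
plate 316 [0.5518 0.3056 0.0082] z 0.004 0.0083 0.013 rect [554.9 304.6] [57.3 75.1] 12.1
weight 52 [0.4449 0.2025 0.075 ] z 0.061 0.0756 0.079 rect [444.9 202.9] [17.5 17.7] 3.5
blade 70 [0.4503 0.083  0.0614] z 0.054 0.0617 0.066 rect [450.7  83.1] [43.2  9.7] 7.9
posts 105 [ 0.4783 -0.1276  0.0531] z 0.045 0.0532 0.058 rect [ 478.2 -128.1] [67.6 68.3] 7.7
rim 430 [ 0.4708 -0.0864  0.0155] z 0.011 0.0154 0.024 rect [471.  -73.7] [128.3 194.8] 7.5
jar 138 [0.3801 0.1094 0.0446] z 0.037 0.0447 0.051 rect [380.2 109.6] [30.8 30.7] 1.0
flapcase 5880 [ 0.4999 -0.3089  0.1312] z 0.101 0.1219 0.192 rect [ 500.4 -312.4] [169.  202.2] 5.8
```

View pics/crop1.png

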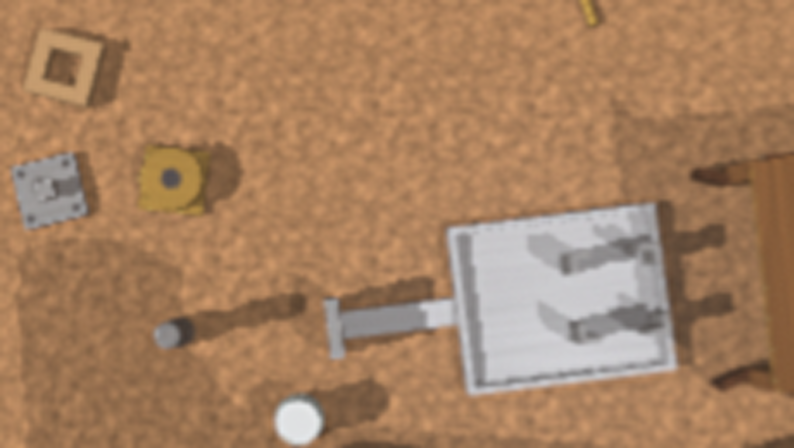

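The crop confirms that tray +x points toward the case, with the pocket at the case end. There is one weight at crop (168,334), and the barrel's flange is at about (173,180). Next: check the wrist view for hidden weights, get the case pose, and write a move helper.

```bash
cat >> h.py <<'E'
def go(x,y,z,yaw):
    """print shift/turn in tool axes to bring TCP to x,y,z pointing down, tool x at yaw deg (mod 180 nearest given)"""
    s=bot.get_state(); R0=R.from_rotvec(s['tool_rot']); p=np.array(s['ee_pos'])
    a=np.radians(yaw); Rt=R.from_matrix(np.array([[np.cos(a),np.sin(a),0],[np.sin(a),-np.cos(a),0],[0,0,-1]]))
    d=R0.inv().apply(np.array([x,y,z])-p); r=(R0.inv()*Rt).as_rotvec()
    print('row',*d.round(4),*r.round(4),'| rows',np.ceil(max(np.linalg.norm(d)/.05,np.linalg.norm(r)/.15)),'q1,q6',s['qpos'][[0,5]].round(2))
E
python3 - <<'E'
from h import *
d=np.load('/tmp/top0.npz');P=d['P']
q=P[180:275,415:535].reshape(-1,3); 
for lo,hi in((.108,.128),(.135,.2)):
    k=q[(q[:,2]>lo)&(q[:,2]<hi)]; r=cv2.minAreaRect((k[:,:2]*1000).astype(np.float32)); print(len(k),np.round(r[0]),np.round(r[1]),r[2],cv2.boxPoints(r).round().tolist())
for v in (195,210,228,245,258): print([tuple(P[v,u].round(3)) for u in range(418,530,8)])
go(.53,.19,.2,97.4)
E
```

```text
4417 [ 500. -312.] [169. 202.] 5.828740119934082 [[406.0, -220.0], [427.0, -422.0], [595.0, -404.0], [574.0, -203.0]]
1250 [ 493. -231.] [161.  28.] 6.044773101806641 [[411.0, -226.0], [414.0, -253.0], [574.0, -236.0], [571.0, -209.0]]
[(np.float64(0.585), np.float64(-0.203), np.float64(-0.002)), (np.float64(0.586), np.float64(-0.224), np.float64(-0.001)), (np.float64(0.586), np.float64(-0.246), np.float64(-0.003)), (np.float64(0.571), np.float64(-0.218), np.float64(0.159)), (np.float64(0.569), np.float64(-0.228), np.float64(0.185)), (np.float64(0.574), np.float64(-0.266), np.float64(0.128)), (np.float64(0.575), np.float64(-0.286), np.float64(0.127)), (np.float64(0.575), np.float64(-0.305), np.float64(0.127)), (np.float64(0.575), np.float64(-0.326), np.float64(0.125)), (np.float64(0.576), np.float64(-0.347), np.float64(0.12)), (np.float64(0.576), np.float64(-0.367), np.float64(0.12)), (np.float64(0.577), np.float64(-0.387), np.float64(0.119)), (np.float64(0.576), np.float64(-0.404), np.float64(0.125)), (np.float64(0.589), np.float64(-0.489), np.float64(-0.004))]
[(np.float64(0.545), 
[... 2709 characters left out ...]
 np.float64(0.13)), (np.float64(0.426), np.float64(-0.234), np.float64(0.161)), (np.float64(0.428), np.float64(-0.244), np.float64(0.187)), (np.float64(0.425), np.float64(-0.284), np.float64(0.126)), (np.float64(0.425), np.float64(-0.303), np.float64(0.127)), (np.float64(0.425), np.float64(-0.323), np.float64(0.126)), (np.float64(0.425), np.float64(-0.342), np.float64(0.126)), (np.float64(0.425), np.float64(-0.362), np.float64(0.124)), (np.float64(0.425), np.float64(-0.381), np.float64(0.125)), (np.float64(0.418), np.float64(-0.461), np.float64(0.001)), (np.float64(0.418), np.float64(-0.483), np.float64(0.001))]
row 0.5591 -0.7155 0.0058 -0.001 -0.0012 -1.4732 | rows 19.0 q1,q6 [-1.52 -0.17]
```

View pics/wrist0.png

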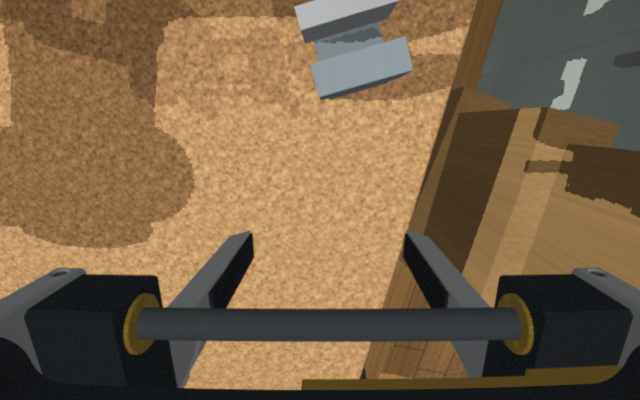

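The wrist view shows only bare desk and a clutter clamp at the top, so no more weights. Moving to look over the parts.

```bash
python3 inch.py '0.559 -0.716 0.006 0 0 -1.473; 0.559 -0.716 0.006 0 0 -1.473; 0.559 -0.716 0.006 0 0 -1.473; 0.559 -0.716 0.006 0 0 -1.473; 0.559 -0.716 0.006 0 0 -1.473; 0.559 -0.716 0.006 0 0 -1.473; 0.559 -0.716 0.006 0 0 -1.473; 0.559 -0.716 0.006 0 0 -1.473; 0.559 -0.716 0.006 0 0 -1.473; 0.559 -0.716 0.006 0 0 -1.473; 0.559 -0.716 0.006 0 0 -1.473; 0.559 -0.716 0.006 0 0 -1.473' 1.0
python3 -c "
from h import *
go(.53,.19,.2,97.4)"
```

```text
time_s: 1.35
ee_pos: [0.3999, -0.0875, 0.2016]
tool_rot: [2.073, 2.359, 0.0]
force: [0.6, 0.2, 0.2]
grip_width: 0.998
finger_force: 0.0
row 0.2585 0.1646 0.0016 0.0008 0.0005 -0.0004 | rows 7.0 q1,q6 [-0.49 -0.62]
```

```bash
python3 inch.py '0.258 0.165 0 0 0 0; 0.258 0.165 0 0 0 0; 0.258 0.165 0 0 0 0; 0.258 0.165 0 0 0 0; 0.258 0.165 0 0 0 0; 0.258 0.165 0 0 0 0; 0.258 0.165 0 0 0 0; 0.258 0.165 0 0 0 0; 0.258 0.165 0 0 0 0'
cat > look.py <<'E'
from h import *
import sys
c=cam('wrist'); save(c,sys.argv[1]); np.savez('/tmp/'+sys.argv[1]+'.npz',img=c['img'],P=c['P'],W=c['W'],ray=c['ray'])
E
python3 look.py w1; python3 -c "
from h import *
s=bot.get_state();print(s['ee_pos'],s['tool_rot'])"
```

```text
time_s: 2.25
ee_pos: [0.5295, 0.1868, 0.2011]
tool_rot: [-2.074, -2.359, 0.001]
force: [-0.6, 0.0, 0.4]
grip_width: 0.999
finger_force: 0.0
[0.52957745 0.18640767 0.20132673] [-2.07508762e+00 -2.35851002e+00  9.36092418e-04]
```

View pics/w1.png

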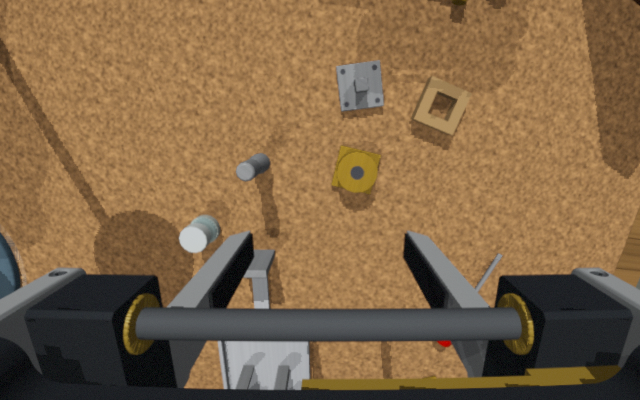

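The wrist picture shows the plate (360,86), spacer (442,106), barrel (357,171), weight (253,166) and jar (199,233), all standing free. Measuring from this view.

```bash
cat >> h.py <<'E'
def meas(P,x,y,lo,hi,rad=.045):
    m=(np.hypot(P[...,0]-x,P[...,1]-y)<rad)&(P[...,2]>lo)&(P[...,2]<hi)
    n,l,st,_=cv2.connectedComponentsWithStats(m.astype(np.uint8))
    if n<2: print('none'); return
    k=P[l==1+np.argmax(st[1:,4])]; xy=k[:,:2]*1000
    r=cv2.minAreaRect(xy.astype(np.float32))
    print(len(k),'rect',np.round(r[0],1),np.round(r[1],1),round(r[2],1),'z p5/50/95',np.percentile(k[:,2],[5,50,95]).round(4))
E
cat > m.py <<'E'
from h import *
import sys
P=np.load('/tmp/'+sys.argv[1]+'.npz')['P']
print('desk',np.nanmedian(P[20:150,100:230,2]))
print('barrel');meas(P,.561,.209,.004,.04);meas(P,.561,.209,.016,.035)
print('spacer');meas(P,.648,.297,.007,.03)
print('plate');meas(P,.555,.306,.003,.013);meas(P,.555,.306,.016,.035,.02)
print('weight');meas(P,.445,.203,.06,.09,.03)
print('blade');meas(P,.45,.083,.05,.075,.04)
E
python3 m.py w1
```

```text
desk 0.0005304311899599623
barrel
1724 rect [560.2 207.2] [50.1 50.2] 84.1 z p5/50/95 [0.0077 0.0261 0.0276]
1336 rect [560.1 207.5] [46.8 47.3] 8.1 z p5/50/95 [0.0249 0.0265 0.0277]
spacer
1669 rect [645.9 294.7] [50.4 50.9] 76.6 z p5/50/95 [0.0104 0.0161 0.0176]
plate
1794 rect [550.4 304.2] [49.3 50.2] 15.0 z p5/50/95 [0.0069 0.0083 0.0098]
178 rect [549.8 303.9] [14.3 13.2] 15.0 z p5/50/95 [0.0212 0.0243 0.0254]
weight
363 rect [443.4 201.2] [19.1 19.2] 18.5 z p5/50/95 [0.0641 0.0758 0.0774]
blade
253 rect [457.2  82.8] [27.8 10.9] 8.2 z p5/50/95 [0.0511 0.0617 0.0631]
```

```bash
python3 -c "
from h import *
go(.5602,.2073,.06,84.1);go(.5602,.2073,.004,84.1)"
```

```text
row 0.0169 0.0331 0.1413 -0.0005 0.0003 0.2307 | rows 3.0 q1,q6 [0.14 0.01]
row 0.0169 0.0331 0.1973 -0.0005 0.0003 0.2307 | rows 5.0 q1,q6 [0.14 0.01]
```

```bash
python3 inch.py '0.017 0.033 0.141 0 0 0.231; 0.017 0.033 0.141 0 0 0.231; 0.017 0.033 0.141 0 0 0.231; 0.017 0.033 0.141 0 0 0.231; 0.017 0.033 0.141 0 0 0.231; 0.017 0.033 0.141 0 0 0.231'; python3 -c "
from h import *
go(.5602,.2073,.004,84.1)"
```

```text
time_s: 2.9
ee_pos: [0.5625, 0.2082, 0.0639]
tool_rot: [2.331, 2.102, 0.007]
force: [0.2, 0.0, -0.2]
grip_width: 1.002
finger_force: 0.0
row -0.0012 -0.0025 0.0599 0.005 -0.0013 0.0 | rows 2.0 q1,q6 [0.17 0.27]
```

```bash
python3 inch.py '-0.001 -0.002 0.03 0 0 0; -0.001 -0.002 0.058 0 0 0; -0.001 -0.002 0.058 0 0 0; -0.001 -0.002 0.058 0 0 0; -0.001 -0.002 0.058 0 0 0'; python3 -c "
from h import *
go(.5602,.2073,.004,84.1)"
```

```text
time_s: 3.4
ee_pos: [0.5607, 0.2081, 0.0056]
tool_rot: [2.33, 2.103, 0.007]
force: [0.5, -0.1, 0.3]
grip_width: 0.997
finger_force: 0.0
row -0.0009 -0.0004 0.0016 0.0049 -0.0014 0.0008 | rows 1.0 q1,q6 [0.17 0.27]
```

Close on the flange, then lift.

```bash
python3 inch.py '-0.0005 0 0.001 0 0 0; -0.0005 0 0.001 0 0 0; -0.0005 0 0.001 0 0 0; -0.0005 0 0.001 0 0 0; -0.0005 0 0.001 0 0 0; -0.0005 0 0.001 0 0 0; -0.0005 0 0.001 0 0 0; -0.0005 0 0.001 0 0 0' 0.4 25 && python3 inch.py '0 0 -0.04 0 0 0; 0 0 -0.08 0 0 0; 0 0 -0.1 0 0 0; 0 0 -0.1 0 0 0; 0 0 -0.1 0 0 0; 0 0 -0.1 0 0 0'; python3 -c "
from h import *
go(.478,-.128,.12,97.5)"
```

```text
time_s: 4.2
ee_pos: [0.5585, 0.2074, 0.0015]
tool_rot: [2.332, 2.105, 0.0]
force: [0.6, 1.1, -0.3]
grip_width: 0.524
finger_force: 25.0
time_s: 4.8
ee_pos: [0.5567, 0.207, 0.099]
tool_rot: [-2.33, -2.104, 0.006]
force: [-1.3, 0.5, -1.6]
grip_width: 0.527
finger_force: 25.0
row -0.3413 -0.0443 -0.0204 -0.0043 0.0007 -0.233 | rows 7.0 q1,q6 [0.17 0.27]
```

```bash
python3 inch.py '-0.1 -0.02 -0.05 0 0 -0.1; -0.4 -0.045 -0.12 0 0 -0.233; -0.4 -0.045 -0.12 0 0 -0.233; -0.4 -0.045 -0.12 0 0 -0.233; -0.4 -0.045 -0.12 0 0 -0.233; -0.4 -0.045 -0.12 0 0 -0.233; -0.4 -0.045 -0.12 0 0 -0.233; -0.4 -0.045 -0.12 0 0 -0.233; -0.4 -0.045 -0.12 0 0 -0.233; -0.4 -0.045 -0.12 0 0 -0.233; -0.4 -0.045 -0.12 0 0 -0.233; -0.4 -0.045 -0.12 0 0 -0.233'; python3 look.py w2;  python3 -c "
from h import *
P=np.load('/tmp/w2.npz')['P']
meas(P,.478,-.128,.011,.025,.25)
m=(np.abs(P[...,2]-.054)<.008)&(np.hypot(P[...,0]-.478,P[...,1]+.128)<.06)
k=P[m]; r=cv2.minAreaRect((k[:,:2]*1000).astype(np.float32)); print(len(k),r)
for q in range(6):
  s=bot.get_state();print(s['ee_pos'],s['tool_rot'])
  bot.camera('wrist')
"
```

```text
time_s: 6.0
ee_pos: [0.4725, -0.1845, 0.2199]
tool_rot: [-2.068, -2.361, 0.0]
force: [-0.1, 0.7, -1.5]
grip_width: 0.53
finger_force: 25.0
2417 rect [472.  -92.2] [128.6 160.6] 7.6 z p5/50/95 [0.0123 0.0163 0.0177]
512 ((477.5307312011719, -129.79934692382812), (67.74917602539062, 67.51139831542969), 7.628512382507324)
[ 0.47268655 -0.18441948  0.22015711] [-2.06758536e+00 -2.36201797e+00  9.67510941e-05]
[ 0.47282579 -0.18449687  0.22044052] [-2.06773815e+00 -2.36263146e+00  9.55564892e-05]
[ 0.47292256 -0.1846734   0.22075506] [-2.06821267e+00 -2.36296913e+00  6.53109399e-05]
[ 0.47299128 -0.18488234  0.22097363] [-2.06871717e+00 -2.36309975e+00  3.72938078e-05]
[ 0.47302194 -0.18510234  0.22117454] [-2.06921843e+00 -2.36312820e+00  8.52225280e-06]
[ 0.47303676 -0.18528644  0.22132128] [-2.06973850e+00 -2.36302377e+00  4.59536308e-05]
```

View pics/w2.png

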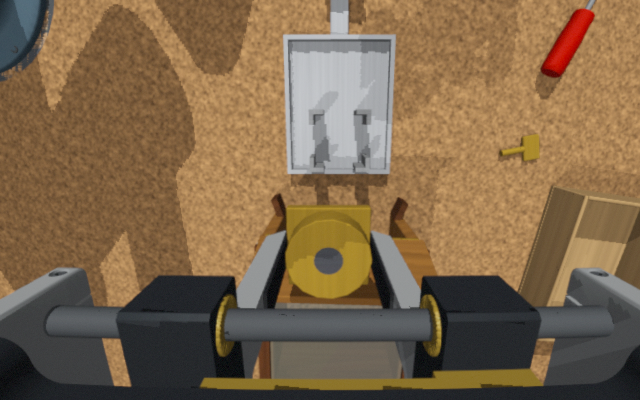

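The tray shows at image (339,105) with its posts near the case end. The barrel is held level and square at (328,260). Measuring its offset in the hand.

```bash
cat > held.py <<'E'
# held-part offset from TCP in tool axes: args zlo zhi (above TCP) of the visible surface
from h import *
import sys
s=bot.get_state(); c=cam('wrist'); R0=R.from_rotvec(s['tool_rot']); Q=R0.inv().apply((c['P']-s['ee_pos']).reshape(-1,3)).reshape(c['P'].shape)
Q[...,2]*=-1
lo,hi=map(float,sys.argv[1:3])
m=(Q[...,2]>lo)&(Q[...,2]<hi)&(np.abs(Q[...,0])<.05)&(np.abs(Q[...,1])<.0235)
k=Q[m]; r=cv2.minAreaRect((k[:,:2]*1000).astype(np.float32)); print(len(k),'center',np.round(r[0],1),np.round(r[1],1),r[2],'xr',np.percentile(k[:,0],[0.5,99.5]).round(4),'z',np.percentile(k[:,2],[5,50,95]).round(4))
E
python3 held.py .0 .012; python3 held.py .015 .035; python3 -c "
from h import *
go(.4773,-.1298,.2,97.6)"
```

```text
1258 center [0.3 0. ] [47.  50.2] 89.98501586914062 xr [-0.0241  0.0253] z [0.0015 0.0069 0.0101]
5656 center [ 0.3 -0.2] [47.3 46.6] 0.2655341625213623 xr [-0.0218  0.0238] z [0.0226 0.025  0.026 ]
row 0.0549 0.0116 0.0215 0.0001 0.0 -0.0013 | rows 2.0 q1,q6 [-0.6  -0.73]
```

```bash
python3 inch.py '0.03 0.006 0 0 0 -0.001; 0.055 0.0115 0.05 0 0 -0.001; 0.055 0.0115 0.1 0 0 -0.001; 0.055 0.0115 0.14 0 0 -0.001; 0.055 0.0115 0.14 0 0 -0.001; 0.055 0.0115 0.14 0 0 -0.001; 0.055 0.0115 0.14 0 0 -0.001; 0.055 0.0115 0.14 0 0 -0.001; 0.055 0.0115 0.14 0 0 -0.001'; python3 -c "
from h import *
go(.4773,-.1298,.008,97.6)"
```

```text
time_s: 7.35
ee_pos: [0.4785, -0.1308, 0.0836]
tool_rot: [2.068, 2.36, 0.001]
force: [-0.4, -0.8, -1.5]
grip_width: 0.526
finger_force: 25.0
row 0.0013 -0.0013 0.0756 0.0032 0.0023 -0.0008 | rows 2.0 q1,q6 [-0.5  -0.63]
```

```bash
python3 inch.py '0 0 0.01 0 0 0; 0 0 0.02 0 0 0; 0 0 0.02 0 0 0; 0 0 0.02 0 0 0; 0 0 0.02 0 0 0; 0 0 0.02 0 0 0'; python3 -c "
from h import *
go(.4773,-.1298,.008,97.6)"
```

```text
time_s: 7.95
ee_pos: [0.4774, -0.1301, 0.0618]
tool_rot: [2.07, 2.363, 0.0]
force: [0.6, -0.4, -2.2]
grip_width: 0.53
finger_force: 25.0
row 0.0003 -0.0001 0.0538 0.0004 0.0003 -0.0006 | rows 2.0 q1,q6 [-0.5  -0.63]
```

Aligned within 0.5 mm, so I lower slowly into the pocket.

```bash
python3 inch.py '0 0 0.01 0 0 0; 0 0 0.02 0 0 0; 0 0 0.028 0 0 0; 0 0 0.035 0 0 0; 0 0 0.041 0 0 0; 0 0 0.046 0 0 0; 0 0 0.05 0 0 0; 0 0 0.0525 0 0 0; 0 0 0.054 0 0 0; 0 0 0.054 0 0 0; 0 0 0.054 0 0 0; 0 0 0.054 0 0 0'; python3 -c "
from h import *
go(.4773,-.1298,.008,97.6)"
```

```text
time_s: 9.15
ee_pos: [0.4773, -0.13, 0.0077]
tool_rot: [2.07, 2.363, 0.0]
force: [-0.6, 0.1, -2.6]
grip_width: 0.529
finger_force: 25.0
row 0.0002 0.0 -0.0003 0.0004 0.0002 -0.0006 | rows 1.0 q1,q6 [-0.5  -0.63]
```

```bash
python3 inch.py '0 0 0.001 0 0 0; 0 0 0.001 0 0 0; 0 0 0.001 0 0 0; 0 0 0.001 0 0 0'; python3 inch.py '0 0 0 0 0 0; 0 0 0 0 0 0; 0 0 0 0 0 0; 0 0 0 0 0 0' 0.68; python3 inch.py '0 0 -0.03 0 0 0; 0 0 -0.08 0 0 0; 0 0 -0.13 0 0 0; 0.05 0 -0.16 0 0 0; 0.1 0.01 -0.16 0 0 0; 0.14 0.02 -0.16 0 0 0; 0.14 0.02 -0.16 0 0 0; 0.14 0.02 -0.16 0 0 0; 0.14 0.02 -0.16 0 0 0'; python3 -c "
from h import *
go(.56,.17,.16,97.6)"
```

```text
time_s: 9.55
ee_pos: [0.4774, -0.1301, 0.0074]
tool_rot: [-2.07, -2.363, 0.0]
force: [-2.7, 0.8, 4.5]
grip_width: 0.529
finger_force: 25.0
time_s: 9.95
ee_pos: [0.4772, -0.1299, 0.0065]
tool_rot: [2.07, 2.363, 0.0]
force: [-0.9, -0.1, 1.0]
grip_width: 0.678
finger_force: 0.0
time_s: 10.85
ee_pos: [0.4785, 0.0107, 0.1662]
tool_rot: [-2.071, -2.362, 0.001]
force: [0.1, -0.5, -0.3]
grip_width: 0.677
finger_force: 0.0
row 0.1473 0.1017 0.0062 -0.0005 0.0001 -0.0016 | rows 4.0 q1,q6 [-0.21 -0.35]
```

```bash
python3 inch.py '0.18 0.13 0 0 0 0; 0.18 0.13 0 0 0 0; 0.18 0.13 0 0 0 0; 0.18 0.13 0 0 0 0; 0.18 0.13 0 0 0 0; 0.18 0.13 0 0 0 0; 0.18 0.13 0 0 0 0; 0.18 0.13 0 0 0 0; 0.18 0.13 0 0 0 0; 0.18 0.13 0 0 0 0' 0.95; python3 look.py w3; python3 m.py w3; python3 -c "
from h import *
go(.6459,.2947,.06,76.6)"
```

```text
time_s: 11.85
ee_pos: [0.5836, 0.206, 0.1667]
tool_rot: [2.072, 2.361, 0.0]
force: [0.0, -0.8, -0.4]
grip_width: 0.946
finger_force: 0.0
desk 0.0005274675112256211
barrel
none
none
spacer
1889 rect [646.  294.1] [50.1 51.3] 76.4 z p5/50/95 [0.0136 0.0163 0.0176]
plate
2186 rect [550.7 304. ] [50.3 50.1] 15.3 z p5/50/95 [0.0071 0.0084 0.0097]
205 rect [550.8 303.9] [14.  13.3] 14.8 z p5/50/95 [0.0226 0.0243 0.0255]
weight
500 rect [443.7 201.3] [19.1 19.7] 20.9 z p5/50/95 [0.0628 0.0756 0.0773]
blade
174 rect [436.4  80.2] [18.7 10.3] 7.6 z p5/50/95 [0.0513 0.0613 0.0632]
row 0.0796 0.0733 0.1067 0.0001 -0.0 0.3648 | rows 4.0 q1,q6 [0.16 0.03]
```

```bash
python3 inch.py '0.0795 0.073 0.1 0 0 0.366; 0.0795 0.073 0.1 0 0 0.366; 0.0795 0.073 0.1 0 0 0.366; 0.0795 0.073 0.1 0 0 0.366; 0.0795 0.073 0.12 0 0 0.366; 0.0795 0.073 0.12 0 0 0.366; 0.0795 0.073 0.12 0 0 0.366; 0.0795 0.073 0.12 0 0 0.366; 0.0795 0.073 0.12 0 0 0.366; 0.0795 0.073 0.12 0 0 0.366'; python3 -c "
from h import *
go(.646,.2942,.003,76.5)"
```

```text
time_s: 12.9
ee_pos: [0.6462, 0.2954, 0.0478]
tool_rot: [2.465, 1.946, 0.002]
force: [-0.3, 0.9, -0.4]
grip_width: 0.955
finger_force: 0.0
row -0.0012 0.0001 0.0448 0.0015 -0.0008 0.0015 | rows 1.0 q1,q6 [0.27 0.5 ]
```

```bash
python3 inch.py '-0.0007 0 0.02 0 0 0; -0.0007 0 0.034 0 0 0; -0.0007 0 0.044 0 0 0; -0.0007 0 0.044 0 0 0; -0.0007 0 0.044 0 0 0; -0.0007 0 0.044 0 0 0'; python3 inch.py '0 0 0 0 0 0; 0 0 0 0 0 0; 0 0 0 0 0 0; 0 0 0 0 0 0; 0 0 0 0 0 0; 0 0 0 0 0 0; 0 0 0 0 0 0; 0 0 0 0 0 0' 0.4 12;  python3 inch.py '0 0 -0.04 0 0 0; 0 0 -0.08 0 0 0; 0 0 -0.12 0 0 0; 0 0 -0.15 0 0 0; 0 0 -0.15 0 0 0; 0 0 -0.15 0 0 0; 0 0 -0.15 0 0 0'; python3 held.py .006 .022; python3 -c "
from h import *
go(.4773,-.1298,.16,97.6)"
```

```text
time_s: 13.5
ee_pos: [0.6456, 0.2949, 0.0028]
tool_rot: [2.465, 1.947, 0.0]
force: [0.1, 0.4, 0.0]
grip_width: 0.948
finger_force: 0.0
time_s: 14.3
ee_pos: [0.6455, 0.2948, 0.0025]
tool_rot: [2.466, 1.947, 0.0]
force: [-0.4, 0.8, -0.0]
grip_width: 0.529
finger_force: 12.0
time_s: 15.0
ee_pos: [0.6441, 0.2943, 0.1497]
tool_rot: [-2.464, -1.946, 0.006]
force: [-0.3, 0.4, -1.0]
grip_width: 0.533
finger_force: 12.0
5142 center [-0.3 -0. ] [50.5 47.1] 0.20871785283088684 xr [-0.0248  0.0247] z [0.0093 0.0138 0.0148]
row -0.4512 -0.0638 -0.0092 -0.0044 0.0015 -0.3667 | rows 10.0 q1,q6 [0.27 0.5 ]
```

```bash
python3 inch.py '-0.451 -0.064 -0.01 0 0 -0.367; -0.451 -0.064 -0.01 0 0 -0.367; -0.451 -0.064 -0.01 0 0 -0.367; -0.451 -0.064 -0.01 0 0 -0.367; -0.451 -0.064 -0.01 0 0 -0.367; -0.451 -0.064 -0.01 0 0 -0.367; -0.451 -0.064 -0.01 0 0 -0.367; -0.451 -0.064 -0.01 0 0 -0.367; -0.451 -0.064 -0.01 0 0 -0.367; -0.451 -0.064 -0.01 0 0 -0.367; -0.451 -0.064 -0.01 0 0 -0.367; -0.451 -0.064 -0.01 0 0 -0.367'; python3 inch.py '0 0 0 0 0 0; 0 0 0.02 0 0 0;0 0 0.04 0 0 0; 0 0 0.06 0 0 0; 0 0 0.06 0 0 0; 0 0 0.06 0 0 0; 0 0 0.06 0 0 0'; python3 look.py w4; python3 -c "
from h import *
P=np.load('/tmp/w4.npz')['P']
meas(P,.449,.0815,.05,.075,.04)
m=(np.abs(P[...,2]-.016)<.004)&(np.hypot(P[...,0]-.472,P[...,1]+.092)<.12)
k=P[m]; r=cv2.minAreaRect((k[:,:2]*1000).astype(np.float32)); print(len(k),r, cv2.boxPoints(r))
go(.4773,-.1298,.032,97.6)"
```

```text
time_s: 16.25
ee_pos: [0.4784, -0.1281, 0.1615]
tool_rot: [-2.067, -2.363, 0.0]
force: [-0.3, 0.0, 0.1]
grip_width: 0.529
finger_force: 12.0
time_s: 16.95
ee_pos: [0.4796, -0.129, 0.1037]
tool_rot: [2.066, 2.364, 0.001]
force: [0.1, -0.0, -0.6]
grip_width: 0.526
finger_force: 12.0
none
4248 ((471.6144714355469, -92.56946563720703), (128.94871520996094, 160.65077209472656), 7.500846862792969) [[ 397.2061     -21.347965 ]
 [ 418.17758   -180.62404  ]
 [ 546.0228    -163.79097  ]
 [ 525.0514      -4.5148926]]
row -0.0002 -0.0025 0.0718 0.0019 0.0014 0.0011 | rows 2.0 q1,q6 [-0.49 -0.63]
```

```bash
python3 inch.py '0 -0.0025 0.02 0 0 0; 0 -0.0025 0.03 0 0 0; 0 -0.0025 0.03 0 0 0; 0 -0.0025 0.03 0 0 0; 0 -0.0025 0.03 0 0 0; 0 -0.0025 0.03 0 0 0'; python3 -c "
from h import *
go(.4771,-.1298,.034,97.5)"
```

```text
time_s: 17.6
ee_pos: [0.4767, -0.1297, 0.0733]
tool_rot: [2.068, 2.363, 0.0]
force: [-0.8, -0.3, -1.0]
grip_width: 0.532
finger_force: 12.0
row -0.0001 0.0003 0.0393 0.0011 0.0008 0.0021 | rows 1.0 q1,q6 [-0.5  -0.63]
```

```bash
python3 inch.py '0 0 0.01 0 0 0; 0 0 0.018 0 0 0; 0 0 0.025 0 0 0; 0 0 0.031 0 0 0; 0 0 0.036 0 0 0; 0 0 0.0395 0 0 0; 0 0 0.0395 0 0 0; 0 0 0.0395 0 0 0; 0 0 0.0395 0 0 0; 0 0 0.0395 0 0 0'; python3 inch.py '0 0 0.0005 0 0 0; 0 0 0.001 0 0 0; 0 0 0.001 0 0 0'
```

```text
time_s: 18.6
ee_pos: [0.4761, -0.1296, 0.0334]
tool_rot: [-2.068, -2.364, 0.001]
force: [-2.8, 1.1, 5.2]
grip_width: 0.53
finger_force: 12.0
time_s: 18.9
ee_pos: [0.4761, -0.1297, 0.0334]
tool_rot: [-2.067, -2.364, 0.002]
force: [-5.7, 2.1, 13.3]
grip_width: 0.531
finger_force: 12.0
```

Contact came at the expected height. Release, then go for the plate.

```bash
python3 inch.py '0 0 -0.0005 0 0 0; 0 0 -0.0005 0 0 0; 0 0 -0.0005 0 0 0; 0 0 -0.0005 0 0 0; 0 0 -0.0005 0 0 0' 0.68; python3 inch.py '0 0 -0.04 0 0 0; 0 0 -0.09 0 0 0; 0.02 0 -0.13 0 0 0; 0.07 0.02 -0.13 0 0 0; 0.32 0.12 -0.13 0 0 0; 0.32 0.12 -0.13 0 0 0; 0.32 0.12 -0.13 0 0 0; 0.32 0.12 -0.13 0 0 0; 0.32 0.12 -0.13 0 0 0; 0.32 0.12 -0.13 0 0 0; 0.32 0.12 -0.13 0 0 0; 0.32 0.12 -0.13 0 0 0';  python3 inch.py '0 0 0 0 0 0; 0 0 0 0 0 0'; python3 look.py w5; python3 m.py w5; python3 -c "
from h import *
go(.5507,.304,.06,105.1)"
```

```text
time_s: 19.4
ee_pos: [0.4761, -0.1294, 0.0323]
tool_rot: [-2.069, -2.364, 0.0]
force: [-1.0, 0.1, 0.2]
grip_width: 0.677
finger_force: 0.0
time_s: 20.6
ee_pos: [0.5523, 0.2035, 0.1621]
tool_rot: [-2.068, -2.365, 0.001]
force: [0.4, -0.3, -0.6]
grip_width: 0.683
finger_force: 0.0
time_s: 20.8
ee_pos: [0.5526, 0.2023, 0.1625]
tool_rot: [-2.071, -2.362, 0.0]
force: [0.7, 0.4, -0.3]
grip_width: 0.68
finger_force: 0.0
desk 0.0005071078365438131
barrel
none
none
spacer
none
plate
2183 rect [549.8 303.8] [50.7 49.8] 15.2 z p5/50/95 [0.007  0.0084 0.0097]
211 rect [550.8 304.2] [14.2 13.9] 14.7 z p5/50/95 [0.0225 0.0242 0.0257]
weight
481 rect [443.4 201.2] [18.7 18.9] 50.8 z p5/50/95 [0.0624 0.0757 0.0772]
blade
23 rect [444.9  85.2] [5.9 1.7] 9.0 z p5/50/95 [0.0506 0.0542 0.0616]
row 0.1009 0.0114 0.1025 -0.0 0.0001 -0.1323 | rows 3.0 q1,q6 [0.16 0.03]
```

```bash
python3 inch.py '0.101 0.0115 0.08 0 0 -0.133; 0.101 0.0115 0.08 0 0 -0.133; 0.101 0.0115 0.08 0 0 -0.133; 0.101 0.0115 0.12 0 0 -0.133; 0.101 0.0115 0.12 0 0 -0.133; 0.101 0.0115 0.12 0 0 -0.133; 0.101 0.0115 0.12 0 0 -0.133; 0.101 0.0115 0.12 0 0 -0.133; 0.101 0.0115 0.12 0 0 -0.133' 0.85; python3 -c "
from h import *
go(.5503,.304,.002,105.1)"
```

```text
time_s: 21.75
ee_pos: [0.5519, 0.3052, 0.0444]
tool_rot: [1.907, 2.494, 0.004]
force: [-0.6, -0.6, 0.7]
grip_width: 0.849
finger_force: 0.0
row -0.0008 -0.002 0.0423 0.0029 -0.0002 0.0018 | rows 1.0 q1,q6 [0.33 0.06]
```

```bash
python3 inch.py '-0.0004 -0.001 0.02 0 0 0; -0.0004 -0.001 0.034 0 0 0; -0.0004 -0.001 0.042 0 0 0; -0.0004 -0.001 0.042 0 0 0; -0.0004 -0.001 0.042 0 0 0; -0.0004 -0.001 0.042 0 0 0'; python3 inch.py '0 0 0 0 0 0; 0 0 0 0 0 0; 0 0 0 0 0 0; 0 0 0 0 0 0; 0 0 0 0 0 0; 0 0 0 0 0 0; 0 0 0 0 0 0; 0 0 0 0 0 0' 0.4 25;  python3 inch.py '0 0 -0.04 0 0 0; 0 0 -0.08 0 0 0; 0 0 -0.12 0 0 0; 0 0 -0.15 0 0 0; 0 0 -0.15 0 0 0; 0 0 -0.15 0 0 0; 0 0 -0.15 0 0 0'; python3 held.py .001 .012;python3 held.py .018 .03; python3 -c "
from h import *
go(.4771,-.1298,.16,97.5)"
```

```text
time_s: 22.35
ee_pos: [0.5498, 0.3047, 0.0004]
tool_rot: [-1.907, -2.496, -0.0]
force: [-0.0, -0.1, -0.4]
grip_width: 0.848
finger_force: 0.0
time_s: 23.15
ee_pos: [0.5499, 0.3047, 0.0005]
tool_rot: [1.907, 2.496, 0.0]
force: [0.3, 0.1, -0.3]
grip_width: 0.525
finger_force: 25.0
time_s: 23.85
ee_pos: [0.5483, 0.3041, 0.1478]
tool_rot: [-1.906, -2.494, 0.006]
force: [0.5, -0.9, -1.6]
grip_width: 0.528
finger_force: 25.0
5415 center [-0.8 -0. ] [50.4 47. ] 0.0027858098037540913 xr [-0.0252  0.0242] z [0.0066 0.0079 0.009 ]
676 center [-0.6 -0.3] [14.2 14. ] 0.1265309751033783 xr [-0.0076  0.0064] z [0.0199 0.0238 0.0248]
row -0.3999 -0.1829 -0.0113 -0.0044 0.0006 0.135 | rows 9.0 q1,q6 [0.33 0.06]
```

```bash
python3 inch.py '-0.465 -0.183 -0.08 0 0 0.135; -0.465 -0.183 -0.08 0 0 0.135; -0.465 -0.183 -0.08 0 0 0.135; -0.465 -0.183 -0.08 0 0 0.135; -0.465 -0.183 -0.08 0 0 0.135; -0.465 -0.183 -0.08 0 0 0.135; -0.465 -0.183 -0.08 0 0 0.135; -0.465 -0.183 -0.08 0 0 0.135; -0.465 -0.183 -0.08 0 0 0.135; -0.465 -0.183 -0.08 0 0 0.135; -0.465 -0.183 -0.08 0 0 0.135; -0.465 -0.183 -0.08 0 0 0.135'; python3 inch.py '0 0 0 0 0 0; 0 0 0 0 0 0; 0 0 0 0 0 0'; python3 look.py w6; python3 -c "
from h import *
d=np.load('/tmp/w6.npz');P=d['P']
im=cv2.resize(d['img'][20:200,220:460],None,fx=3,fy=3); cv2.imwrite('pics/crop6.png',im[...,::-1])
meas(P,.472,-.092,.011,.025,.13)
D=np.hypot(P[...,0]-.477,P[...,1]+.13)
for lo,hi,r in((.05,.06,.06),(.038,.0505,.03),):
  m=(P[...,2]>lo)&(P[...,2]<hi)&(D<r)
  k=P[m]; print(len(k),cv2.minAreaRect((k[:,:2]*1000).astype(np.float32)),np.percentile(k[:,2],[5,50,95]))
go(.4768,-.1295,.1,97.5)"
```

```text
time_s: 25.15
ee_pos: [0.4949, -0.193, 0.2294]
tool_rot: [-2.073, -2.358, -0.0]
force: [1.0, 0.5, -1.8]
grip_width: 0.531
finger_force: 25.0
time_s: 25.45
ee_pos: [0.4956, -0.1906, 0.23]
tool_rot: [-2.068, -2.364, 0.0]
force: [-0.0, 0.2, -0.8]
grip_width: 0.528
finger_force: 25.0
2189 rect [471.8 -92.1] [128.5 159.9] 7.9 z p5/50/95 [0.0128 0.0163 0.0177]
502 ((477.09552001953125, -130.36231994628906), (68.04003143310547, 67.48388671875), 7.606808185577393) [0.05039192 0.05426101 0.05557864]
1339 ((475.7350769042969, -129.8347625732422), (49.439002990722656, 49.46951675415039), 7.656901836395264) [0.04703594 0.04838858 0.04965964]
row 0.0633 -0.0105 0.1302 -0.0004 -0.0004 0.0021 | rows 3.0 q1,q6 [-0.58 -0.71]
```

View pics/crop6.png

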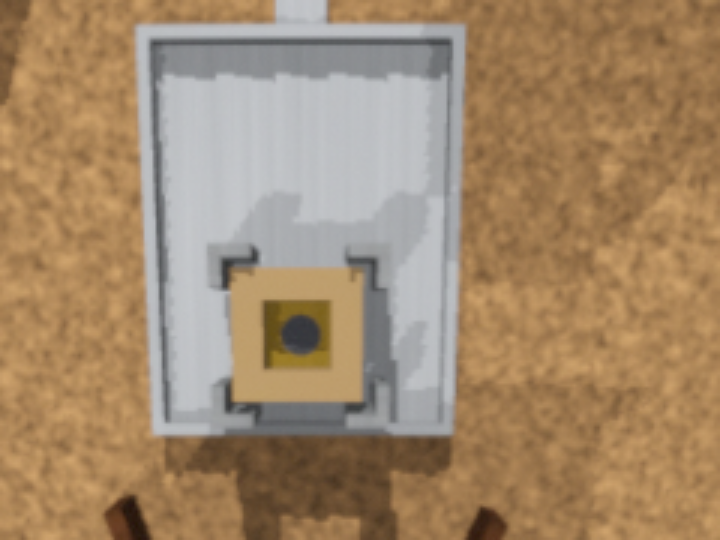

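The crop shows the spacer seated square inside the posts at (297,335), with its top at 48 mm as expected. Bringing the plate over.

```bash
python3 inch.py '0.03 -0.005 0 0 0 0.002; 0.063 -0.01 0.02 0 0 0.002; 0.063 -0.01 0.06 0 0 0.002; 0.063 -0.01 0.1 0 0 0.002; 0.063 -0.01 0.13 0 0 0.002; 0.063 -0.01 0.13 0 0 0.002; 0.063 -0.01 0.13 0 0 0.002; 0.063 -0.01 0.13 0 0 0.002; 0.063 -0.01 0.145 0 0 0.002; 0.063 -0.01 0.145 0 0 0.002; 0.063 -0.01 0.145 0 0 0.002; 0.063 -0.01 0.145 0 0 0.002'; python3 -c "
from h import *
go(.4764,-.1295,.048,97.5)"
```

```text
time_s: 26.7
ee_pos: [0.4782, -0.1314, 0.0869]
tool_rot: [2.072, 2.358, 0.001]
force: [-0.1, -0.2, -2.8]
grip_width: 0.528
finger_force: 25.0
row 0.0022 -0.0016 0.0389 0.0018 0.0013 -0.0019 | rows 1.0 q1,q6 [-0.5  -0.63]
```

```bash
python3 inch.py '0.001 -0.0005 0.01 0 0 0; 0.001 -0.0005 0.015 0 0 0; 0.001 -0.0005 0.015 0 0 0; 0.001 -0.0005 0.015 0 0 0; 0.001 -0.0005 0.015 0 0 0; 0.001 -0.0005 0.015 0 0 0'; python3 -c "
from h import *
go(.4764,-.1295,.048,97.5)"
```

```text
time_s: 27.3
ee_pos: [0.4769, -0.1301, 0.0707]
tool_rot: [2.073, 2.36, 0.0]
force: [-0.3, -0.4, -1.1]
grip_width: 0.53
finger_force: 25.0
row 0.0007 -0.0004 0.0227 0.0003 0.0002 -0.0019 | rows 1.0 q1,q6 [-0.5  -0.63]
```

```bash
python3 inch.py '0.0005 -0.0004 0.007 0 0 0; 0.0005 -0.0004 0.013 0 0 0; 0.0005 -0.0004 0.018 0 0 0; 0.0005 -0.0004 0.0215 0 0 0; 0.0005 -0.0004 0.0228 0 0 0; 0.0005 -0.0004 0.0228 0 0 0; 0.0005 -0.0004 0.0228 0 0 0; 0.0005 -0.0004 0.0228 0 0 0'; python3 inch.py '0 0 0.0003 0 0 0; 0 0 0.0006 0 0 0; 0 0 0.0006 0 0 0'
```

```text
time_s: 28.1
ee_pos: [0.4759, -0.1294, 0.0484]
tool_rot: [-2.072, -2.359, 0.001]
force: [-4.6, 2.4, 9.1]
grip_width: 0.527
finger_force: 25.0
time_s: 28.4
ee_pos: [0.4759, -0.1294, 0.0484]
tool_rot: [-2.072, -2.359, 0.001]
force: [-6.8, 3.6, 13.1]
grip_width: 0.527
finger_force: 25.0
```

```bash
python3 inch.py '0 0 -0.0005 0 0 0; 0 0 -0.0005 0 0 0; 0 0 -0.0005 0 0 0; 0 0 -0.0005 0 0 0; 0 0 -0.0005 0 0 0' 0.68; python3 inch.py '0 0 -0.03 0 0 0; 0 0 -0.07 0 0 0; 0.02 0 -0.1 0 0 0; 0.07 0.0 -0.1 0 0 0; 0.26 -0.01 -0.1 0 0 0; 0.26 -0.01 -0.1 0 0 0; 0.26 -0.01 -0.1 0 0 0; 0.26 -0.01 -0.1 0 0 0; 0.26 -0.01 -0.1 0 0 0; 0.26 -0.01 -0.1 0 0 0; 0.26 -0.01 -0.1 0 0 0; 0.26 -0.01 -0.1 0 0 0'; python3 look.py w7; python3 m.py w7; python3 -c "
from h import *
go(.4434,.2013,.1,97.5)"
```

```text
time_s: 28.9
ee_pos: [0.4762, -0.1296, 0.0474]
tool_rot: [-2.073, -2.36, 0.0]
force: [0.3, -0.6, 0.1]
grip_width: 0.68
finger_force: 0.0
time_s: 30.1
ee_pos: [0.4333, 0.1258, 0.1476]
tool_rot: [2.076, 2.358, -0.0]
force: [0.0, -0.5, 0.7]
grip_width: 0.68
finger_force: 0.0
desk 0.000490539902852638
barrel
none
none
spacer
none
plate
1 rect [570.7 310.2] [0. 0.] 0.0 z p5/50/95 [0.0031 0.0031 0.0031]
none
weight
479 rect [442.7 200.8] [18.8 18.7] 7.2 z p5/50/95 [0.0736 0.076  0.0773]
blade
679 rect [449.1  81.3] [44.  10.6] 7.7 z p5/50/95 [0.0517 0.062  0.0634]
row 0.0736 0.0196 0.0476 -0.0 0.0001 -0.0042 | rows 2.0 q1,q6 [ 0.03 -0.1 ]
```

```bash
python3 inch.py '0.04 0.015 0.02 0 0 -0.004; 0.0733 0.02 0.04 0 0 -0.004; 0.0733 0.02 0.04 0 0 -0.004; 0.0733 0.02 0.04 0 0 -0.004; 0.0733 0.02 0.04 0 0 -0.004; 0.0733 0.02 0.04 0 0 -0.004; 0.0733 0.02 0.04 0 0 -0.004'; python3 -c "
from h import *
go(.4431,.2011,.041,97.5)"
```

```text
time_s: 30.85
ee_pos: [0.4439, 0.2015, 0.1084]
tool_rot: [2.07, 2.362, 0.002]
force: [-0.6, 0.1, -0.4]
grip_width: 0.684
finger_force: 0.0
row -0.0003 -0.001 0.0674 0.0015 -0.0001 0.0007 | rows 2.0 q1,q6 [0.19 0.06]
```

```bash
python3 inch.py '0 -0.0005 0.025 0 0 0; 0 -0.0005 0.045 0 0 0; 0 -0.0005 0.06 0 0 0; 0 -0.0005 0.067 0 0 0; 0 -0.0005 0.067 0 0 0; 0 -0.0005 0.067 0 0 0; 0 -0.0005 0.067 0 0 0'; python3 inch.py '0 0 0 0 0 0; 0 0 0 0 0 0; 0 0 0 0 0 0; 0 0 0 0 0 0; 0 0 0 0 0 0; 0 0 0 0 0 0; 0 0 0 0 0 0; 0 0 0 0 0 0; 0 0 0 0 0 0; 0 0 0 0 0 0; 0 0 0 0 0 0; 0 0 0 0 0 0' 0.1 12;  python3 inch.py '0 0 -0.03 0 0 0; 0 0 -0.06 0 0 0; 0 0 -0.08 0 0 0; 0 0 -0.08 0 0 0; 0 0 -0.08 0 0 0; 0 0 -0.08 0 0 0'; python3 -c "
from h import *
go(.4665,-.0515,.12,97.5)"; python3 look.py w8
```

```text
time_s: 31.55
ee_pos: [0.4437, 0.2023, 0.0417]
tool_rot: [2.068, 2.363, 0.003]
force: [-0.3, -0.6, -0.2]
grip_width: 0.679
finger_force: 0.0
time_s: 32.75
ee_pos: [0.4428, 0.2021, 0.0406]
tool_rot: [-2.069, -2.364, 0.0]
force: [0.2, -0.0, 0.4]
grip_width: 0.211
finger_force: 12.0
time_s: 33.35
ee_pos: [0.4416, 0.2019, 0.1189]
tool_rot: [-2.068, -2.363, 0.004]
force: [0.1, -0.2, -1.1]
grip_width: 0.208
finger_force: 12.0
row -0.2545 -0.0089 -0.0011 -0.003 0.0002 0.0021 | rows 6.0 q1,q6 [0.19 0.06]
```

View pics/w8.png

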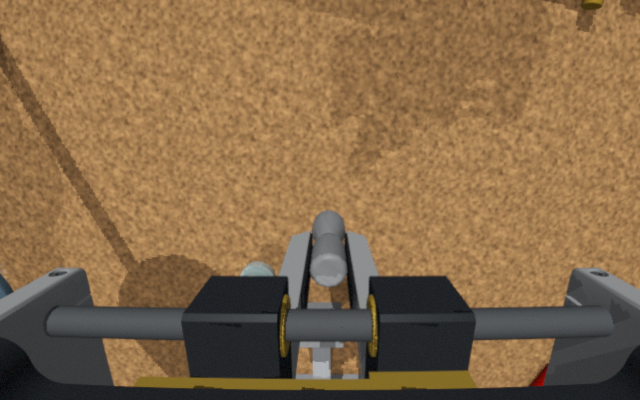

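The weight is held upright between the pads at (328,245). Carry it to the bay.

```bash
python3 inch.py '-0.03 -0.001 -0.005 0 0 0.001; -0.07 -0.003 -0.01 0 0 0.002; -0.11 -0.004 -0.012 0 0 0.002; -0.15 -0.006 -0.012 0 0 0.002; -0.19 -0.008 -0.012 0 0 0.002; -0.22 -0.009 -0.012 0 0 0.002; -0.24 -0.009 -0.012 0 0 0.002; -0.254 -0.009 -0.012 0 0 0.002; -0.254 -0.009 -0.012 0 0 0.002; -0.254 -0.009 -0.012 0 0 0.002; -0.254 -0.009 -0.012 0 0 0.002; -0.254 -0.009 -0.012 0 0 0.002'; python3 -c "
from h import *
go(.4665,-.0515,.048,97.5)"
```

```text
time_s: 34.6
ee_pos: [0.4674, -0.0499, 0.1325]
tool_rot: [-2.069, -2.363, -0.0]
force: [0.4, -0.0, -1.4]
grip_width: 0.21
finger_force: 12.0
row -0.0015 -0.0011 0.0845 -0.0002 -0.0003 0.0015 | rows 2.0 q1,q6 [-0.35 -0.48]
```

```bash
python3 inch.py '-0.001 -0.001 0.02 0 0 0; -0.001 -0.001 0.04 0 0 0; -0.001 -0.001 0.055 0 0 0; -0.001 -0.001 0.065 0 0 0; -0.001 -0.001 0.073 0 0 0; -0.001 -0.001 0.079 0 0 0; -0.001 -0.001 0.083 0 0 0; -0.001 -0.001 0.083 0 0 0; -0.001 -0.001 0.083 0 0 0; -0.001 -0.001 0.083 0 0 0'; python3 inch.py '0 0 0.0005 0 0 0; 0 0 0.001 0 0 0; 0 0 0.0015 0 0 0;0 0 0.0015 0 0 0'
```

```text
time_s: 35.6
ee_pos: [0.4671, -0.0521, 0.0501]
tool_rot: [2.071, 2.361, 0.001]
force: [0.6, 0.3, -0.8]
grip_width: 0.21
finger_force: 12.0
time_s: 36.0
ee_pos: [0.4666, -0.0519, 0.048]
tool_rot: [-2.071, -2.362, 0.0]
force: [0.2, 0.5, -0.2]
grip_width: 0.209
finger_force: 12.0
```

```bash
python3 inch.py '0 0 0.0005 0 0 0; 0 0 0.0005 0 0 0;0 0 0.0005 0 0 0; 0 0 0.0005 0 0 0'; python3 inch.py '0 0 0.0005 0 0 0; 0 0 0.0005 0 0 0; 0 0 0.0005 0 0 0'
```

```text
time_s: 36.4
ee_pos: [0.4667, -0.0519, 0.0476]
tool_rot: [2.071, 2.362, -0.0]
force: [-0.0, 0.0, -1.3]
grip_width: 0.21
finger_force: 12.0
time_s: 36.7
ee_pos: [0.4667, -0.0519, 0.0471]
tool_rot: [-2.071, -2.362, 0.0]
force: [-0.6, -0.2, -1.2]
grip_width: 0.207
finger_force: 12.0
```

```bash
python3 inch.py '0 0 0.0005 0 0 0; 0 0 0.0005 0 0 0;0 0 0.0005 0 0 0; 0 0 0.0005 0 0 0'; python3 inch.py '0 0 0.0005 0 0 0; 0 0 0.0005 0 0 0; 0 0 0.0005 0 0 0';python3 inch.py '0 0 0.0003 0 0 0; 0 0 0.0003 0 0 0; 0 0 0.0003 0 0 0'
```

```text
time_s: 37.1
ee_pos: [0.4667, -0.0519, 0.0466]
tool_rot: [-2.071, -2.362, -0.0]
force: [0.4, -0.1, -1.0]
grip_width: 0.209
finger_force: 12.0
time_s: 37.4
ee_pos: [0.4669, -0.052, 0.0465]
tool_rot: [2.071, 2.362, 0.0]
force: [-1.0, 1.1, 5.0]
grip_width: 0.209
finger_force: 12.0
time_s: 37.7
ee_pos: [0.467, -0.052, 0.0465]
tool_rot: [2.071, 2.362, -0.0]
force: [-2.1, 0.2, 7.9]
grip_width: 0.21
finger_force: 12.0
```

Weight is on the floor of the tray. Release, rise, and view the case and tray together from above the case.

```bash
python3 inch.py '0 0 -0.0006 0 0 0; 0 0 -0.0006 0 0 0; 0 0 -0.0006 0 0 0; 0 0 -0.0006 0 0 0; 0 0 -0.0006 0 0 0; 0 0 -0.0006 0 0 0' 0.5; python3 inch.py '0 0 -0.03 0 0 0; 0 0 -0.07 0 0 0; 0 0 -0.12 0 0 0; 0 0 -0.17 0 0 0; 0 0 -0.22 0 0 0; 0 0 -0.27 0 0 0; -0.35 -0.01 -0.27 0 0 0; -0.35 -0.01 -0.27 0 0 0; -0.35 -0.01 -0.27 0 0 0; -0.35 -0.01 -0.27 0 0 0; -0.35 -0.01 -0.27 0 0 0; -0.35 -0.01 -0.27 0 0 0'; python3 inch.py '-0.05 -0.01 0 0 0 0; -0.05 -0.01 0 0 0 0; -0.05 -0.01 0 0 0 0; -0.05 -0.01 0 0 0 0; -0.05 -0.01 0 0 0 0'; python3 look.py w9
```

```text
time_s: 38.3
ee_pos: [0.4667, -0.0519, 0.0463]
tool_rot: [-2.071, -2.362, 0.0]
force: [-0.9, 0.0, -0.2]
grip_width: 0.501
finger_force: 0.0
time_s: 39.5
ee_pos: [0.4972, -0.3524, 0.3162]
tool_rot: [-2.072, -2.362, -0.0]
force: [0.5, 0.5, 0.2]
grip_width: 0.5
finger_force: 0.0
time_s: 40.0
ee_pos: [0.4944, -0.3999, 0.3168]
tool_rot: [2.069, 2.363, 0.0]
force: [-0.8, 0.3, 0.3]
grip_width: 0.499
finger_force: 0.0
```

View pics/w9.png

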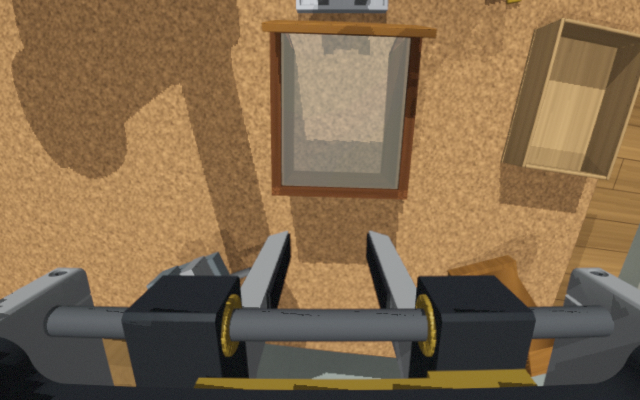

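The case's back is at row 190 and its walls at columns 277 and 412. The flap (row 28) hides most of the tray. Fitting the case pose.

```bash
python3 - <<'E'
from h import *
P=np.load('/tmp/w9.npz')['P']
m=(P[...,2]>.113)&(P[...,2]<.133)&(np.hypot(P[...,0]-.5,P[...,1]+.32)<.14)
k=P[m]; r=cv2.minAreaRect((k[:,:2]*1000).astype(np.float32)); print(len(k),r,cv2.boxPoints(r).round(1).tolist(),np.median(k[:,2]))
# edge lines: per y-bin min/max x
ys=np.arange(-.40,-.27,.005); L=[];H=[]
for y in ys:
    s=k[np.abs(k[:,1]-y)<.0025]; L.append(s[:,0].min());H.append(s[:,0].max())
for e in(L,H):
    a=np.polyfit(ys,e,1); print(np.degrees(np.arctan(a[0])),np.polyval(a,-.32))
xs=np.arange(.44,.57,.005); B=[k[np.abs(k[:,0]-x)<.0025][:,1].min() for x in xs]; a=np.polyfit(xs,B,1); print(np.degrees(np.arctan(a[0])),np.polyval(a,.5))
f=P[(P[...,2]>.16)&(P[...,2]<.2)&(np.hypot(P[...,0]-.49,P[...,1]+.24)<.12)];print(f.mean(0),f.max(0))
# tray from w6
P=np.load('/tmp/w6.npz')['P']; meas(P,.472,-.092,.011,.025,.13)
go(.449,.0813,.2,97.5)
E
```

```text
23448 ((499.8111267089844, -316.0263366699219), (169.14471435546875, 199.32308959960938), 5.893681526184082) [[405.5, -225.60000610351562], [425.8999938964844, -423.79998779296875], [594.2000122070312, -406.5], [573.7000122070312, -208.1999969482422]] 0.12168815392327273
-5.982610004367139 0.4159607692949288
-5.410154966453917 0.5842278916900531
5.793322977501903 -0.4156948381695929
[ 0.49241288 -0.24248485  0.18661699] [ 0.57236819 -0.22296917  0.19206126]
2189 rect [471.8 -92.1] [128.5 159.9] 7.9 z p5/50/95 [0.0128 0.0163 0.0177]
row 0.4831 0.0186 0.1167 0.0004 0.0005 0.0018 | rows 10.0 q1,q6 [-0.86 -0.99]
```

Case origin is (0.500, -0.320), yaw −84.2°, and the two cameras agree. I'll grip the blade by its 44 mm width so the gripper body clears the flap.

```bash
python3 inch.py '0.482 0.0185 0 0 0 0.002; 0.482 0.0185 0 0 0 0.002; 0.482 0.0185 0 0 0 0.002; 0.482 0.0185 0 0 0 0.002; 0.482 0.0185 0 0 0 0.002; 0.482 0.0185 0.02 0 0 0.002; 0.482 0.0185 0.06 0 0 0.002; 0.482 0.0185 0.1 0 0 0.002; 0.482 0.0185 0.14 0 0 0.002; 0.482 0.0185 0.18 0 0 0.002; 0.482 0.0185 0.2 0 0 0.002; 0.482 0.0185 0.22 0 0 0.002' 0.68; python3 inch.py '0 0 0 0 0 0; 0 0 0 0 0 0; 0 0 0 0 0 0; 0 0 0 0 0 0'; python3 -c "
from h import *
go(.4490,.0813,.022,97.6)"
```

```text
time_s: 41.25
ee_pos: [0.4492, 0.0808, 0.0974]
tool_rot: [2.068, 2.361, 0.003]
force: [0.3, -0.3, -0.1]
grip_width: 0.684
finger_force: 0.0
time_s: 41.65
ee_pos: [0.4518, 0.078, 0.101]
tool_rot: [2.072, 2.356, 0.005]
force: [0.0, -0.6, 0.5]
grip_width: 0.681
finger_force: 0.0
row 0.0037 -0.0028 0.079 0.0057 0.0012 -0.0045 | rows 2.0 q1,q6 [-0.08 -0.21]
```

```bash
python3 inch.py '0 0 0 0 0 0; 0 0 0 0 0 0; 0 0 0 0 0 0; 0 0 0 0 0 0; 0 0 0 0 0 0'; python3 -c "
from h import *
go(.4490,.0813,.022,97.6)"; python3 look.py w10;python3 m.py w10|tail -1
```

```text
time_s: 42.15
ee_pos: [0.4493, 0.0786, 0.0979]
tool_rot: [-2.074, -2.36, 0.0]
force: [0.1, 0.9, 0.2]
grip_width: 0.684
finger_force: 0.0
row 0.0027 0.0 0.0759 -0.0002 -0.0 -0.0037 | rows 2.0 q1,q6 [-0.08 -0.21]
1033 rect [448.9  80.8] [43.6 10.9] 7.7 z p5/50/95 [0.0527 0.0621 0.0634]
```

```bash
python3 inch.py '0.0024 0 0.02 0 0 -0.003; 0.0024 0 0.045 0 0 -0.003; 0.0024 0 0.065 0 0 -0.003; 0.0024 0 0.076 0 0 -0.003; 0.0024 0 0.076 0 0 -0.003; 0.0024 0 0.076 0 0 -0.003; 0.0024 0 0.076 0 0 -0.003'; python3 inch.py '0 0 0 0 0 0; 0 0 0 0 0 0; 0 0 0 0 0 0; 0 0 0 0 0 0; 0 0 0 0 0 0; 0 0 0 0 0 0; 0 0 0 0 0 0; 0 0 0 0 0 0' 0.3 45; python3 -c "
from h import *
go(.4593,.0824,.022,95.8)"
```

```text
time_s: 42.9
ee_pos: [0.4502, 0.081, 0.023]
tool_rot: [2.069, 2.362, 0.002]
force: [0.0, -0.1, 1.1]
grip_width: 0.678
finger_force: 0.0
time_s: 43.7
ee_pos: [0.4494, 0.0811, 0.0223]
tool_rot: [2.07, 2.363, 0.0]
force: [-1.2, -0.2, 4.5]
grip_width: 0.465
finger_force: 45.0
row 0.0 0.01 0.0003 0.0004 0.0001 0.0308 | rows 1.0 q1,q6 [-0.07 -0.2 ]
```

```bash
python3 inch.py '0 0.001 0 0 0 0.003; 0 0.003 0 0 0 0.009; 0 0.005 0 0 0 0.015; 0 0.007 0 0 0 0.021; 0 0.009 0 0 0 0.027; 0 0.01 0 0 0 0.031; 0 0.01 0 0 0 0.031; 0 0.01 0 0 0 0.031; 0 0.01 0 0 0 0.031; 0 0.01 0 0 0 0.031'; python3 -c "
from h import *
go(.4593,.0824,.022,95.8);go(.4828,-.1491,.022,95.8)
c=cam('top');P=c['P']
k=P[200:275,330:425].reshape(-1,3);k=k[(np.abs(k[:,2]-.016)<.004)];print(cv2.minAreaRect((k[:,:2]*1000).astype(np.float32)))
meas(P,.466,-.045,.06,.09,.05)
"
```

```text
time_s: 44.7
ee_pos: [0.4567, 0.0838, 0.0219]
tool_rot: [-2.106, -2.323, 0.003]
force: [-13.0, 5.7, 14.6]
grip_width: 0.465
finger_force: 45.0
row -0.0017 0.0025 -0.0001 -0.0056 -0.0035 -0.0031 | rows 1.0 q1,q6 [-0.07 -0.17]
row -0.2343 0.0032 -0.0009 -0.0056 -0.0035 -0.0031 | rows 5.0 q1,q6 [-0.07 -0.17]
((484.85870361328125, -110.50775146484375), (163.53033447265625, 207.89382934570312), 0.617743968963623)
54 rect [467.7 -47.9] [17.5 18. ] 0.2 z p5/50/95 [0.0748 0.0806 0.0837]
```

```bash
python3 inch.py '0 0 -0.0005 0 0 0; 0 0 -0.001 0 0 0; 0 0 -0.001 0 0 0; 0 0 -0.001 0 0 0; 0 0 -0.001 0 0 0; 0 0 -0.001 0 0 0'; python3 -c "
from h import *
go(.4593,.0824,.022,95.8)
c=cam('top');P=c['P']
k=P[200:275,342:412].reshape(-1,3);k=k[(np.abs(k[:,2]-.016)<.004)&(k[:,1]<.0)&(k[:,1]>-.185)];print(cv2.minAreaRect((k[:,:2]*1000).astype(np.float32)))
meas(P,.459,.084,.05,.075,.04)
"
```

```text
time_s: 45.35
ee_pos: [0.4569, 0.0833, 0.0223]
tool_rot: [-2.106, -2.324, 0.002]
force: [-7.4, 3.3, 7.7]
grip_width: 0.464
finger_force: 45.0
row -0.0012 0.0023 0.0003 -0.0045 -0.0028 -0.0029 | rows 1.0 q1,q6 [-0.07 -0.17]
((470.72412109375, -89.28953552246094), (128.28839111328125, 161.27928161621094), 4.225462913513184)
none
```

```bash
cat > tray.py <<'E'
from h import *
c=cam('top');P=c['P'];save(c,'top_last')
K=P[150:300,320:520].reshape(-1,3)
k=K[(K[:,2]>.006)&(K[:,2]<.022)&(K[:,1]<-.02)&(K[:,1]>-.16)&(np.abs(K[:,0]-.472)<.08)]
ys=np.arange(-.15,-.03,.005)
out=[]
for f in(0,1):
    e=[]
    for y in ys:
        s=k[np.abs(k[:,1]-y)<.003][:,0]; e.append(np.sort(s)[1 if f==0 else -2])
    a=np.polyfit(ys,e,1); r=np.abs(np.polyval(a,ys)-e); a=np.polyfit(ys[r<.002],np.array(e)[r<.002],1)
    print('edge angle',-np.degrees(np.arctan(a[0])).round(2),'x at -.09',np.polyval(a,-.09).round(4),(r<.002).sum())
q=K[(K[:,2]>.046)&(K[:,2]<.062)&(np.hypot(K[:,0]-.478,K[:,1]+.128)<.06)]
print('posts',cv2.minAreaRect((q[:,:2]*1000).astype(np.float32)))
E
python3 tray.py
```

```text
edge angle 3.89 x at -.09 0.408 23
edge angle 4.19 x at -.09 0.5338 24
posts ((473.2649230957031, -126.4631576538086), (67.18368530273438, 68.05026245117188), 3.6445281505584717)
```

The tray yawed to about 4.0°, more than commanded, because the grip yielded while I was pressing down. I'll regrip square to the tray at 60 N with no downforce.

```bash
python3 inch.py '0 0 -0.001 0 0 0.015; 0 0 -0.002 0 0 0.03; 0 0 -0.002 0 0 0.03; 0 0 -0.002 0 0 0.03; 0 0 -0.002 0 0 0.03; 0 0 -0.002 0 0 0.03' 0.56; python3 tray.py; python3 -c "
from h import *
go(.457,.083,.024,94.0)"
```

```text
time_s: 46.05
ee_pos: [0.4591, 0.0823, 0.0249]
tool_rot: [2.141, 2.299, -0.0]
force: [0.5, -0.1, -0.4]
grip_width: 0.557
finger_force: 0.0
edge angle 3.87 x at -.09 0.408 24
edge angle 4.19 x at -.09 0.5338 24
posts ((473.2886657714844, -126.82897186279297), (67.0386962890625, 68.84153747558594), 3.448657512664795)
row 0.0008 -0.002 0.0009 0.0001 -0.0 0.0012 | rows 1.0 q1,q6 [-0.07 -0.14]
```

```bash
python3 inch.py '0 -0.002 0 0 0 0.001; 0 -0.002 0 0 0 0.001; 0 -0.002 0 0 0 0.001; 0 -0.002 0 0 0 0.001; 0 -0.002 0 0 0 0.001; 0 -0.002 0 0 0 0.001' 0.3 60; python3 inch.py '-0.003 0 0 0 0 -0.005; -0.006 0 0 0 0 -0.012; -0.01 0 0 0 0 -0.02; -0.014 0 0 0 0 -0.027; -0.018 0 0 0 0 -0.034; -0.018 0 0 0 0 -0.034; -0.018 0 0 0 0 -0.034'; python3 tray.py; python3 -c "
from h import *
go(.4593,.0824,.024,95.8)"
```

```text
time_s: 46.7
ee_pos: [0.4568, 0.0823, 0.0248]
tool_rot: [-2.142, -2.298, 0.0]
force: [-1.3, -0.1, -0.2]
grip_width: 0.465
finger_force: 60.0
time_s: 47.4
ee_pos: [0.458, 0.0644, 0.0248]
tool_rot: [-2.103, -2.333, 0.0]
force: [-2.2, 1.7, 1.0]
grip_width: 0.467
finger_force: 60.0
edge angle 6.14 x at -.09 0.4126 24
edge angle 6.14 x at -.09 0.5387 24
posts ((481.108154296875, -144.26492309570312), (67.84790802001953, 68.5330810546875), 5.878419399261475)
row 0.0178 0.0031 0.0008 -0.0006 -0.0003 0.0024 | rows 1.0 q1,q6 [-0.11 -0.21]
```

The tray now follows the grip, at yaw 6.0° and about 3 mm to the −x side of the case axis. Correct it and go on slowly.

```bash
python3 inch.py '-0.003 0.0005 0 0 0 0; -0.006 0.0012 0 0 0 0; -0.009 0.002 0 0 0 0; -0.012 0.003 0 0 0 0; -0.014 0.0035 0 0 0 0; -0.014 0.0035 0 0 0 0; -0.014 0.0035 0 0 0 0; -0.014 0.0035 0 0 0 0'; python3 tray.py; python3 -c "
from h import *
go(.4828,-.1491,.024,95.8)"
```

```text
time_s: 48.25
ee_pos: [0.4631, 0.0509, 0.0248]
tool_rot: [-2.103, -2.334, -0.0]
force: [-0.4, 4.7, 0.6]
grip_width: 0.463
finger_force: 60.0
edge angle 0.3 x at -.09 0.4187 3
edge angle 6.31 x at -.09 0.5422 23
posts ((483.1661682128906, -128.32937622070312), (67.9188232421875, 110.32063293457031), 6.0688066482543945)
row -0.201 -0.0012 0.0007 -0.0002 -0.0004 0.0027 | rows 5.0 q1,q6 [-0.13 -0.24]
```

On axis. Push in.

```bash
python3 inch.py '-0.004 0 0 0 0 0.001; -0.01 0 0 0 0 0.002; -0.017 0 0 0 0 0.003; -0.025 0 0 0 0 0.003; -0.033 0 0 0 0 0.003; -0.041 0 0 0 0 0.003; -0.049 0 0 0 0 0.003; -0.056 0 0 0 0 0.003; -0.06 0 0 0 0 0.003; -0.06 0 0 0 0 0.003; -0.06 0 0 0 0 0.003'; python3 tray.py; python3 -c "
from h import *
go(.4828,-.1491,.024,95.8)"
```

```text
time_s: 49.4
ee_pos: [0.4695, -0.01, 0.0248]
tool_rot: [2.105, 2.33, -0.002]
force: [0.1, -2.4, -3.4]
grip_width: 0.46
finger_force: 60.0
row -0.14 -0.0008 0.0011 -0.0001 0.0017 0.0001 | rows 3.0 q1,q6 [-0.26 -0.36]Traceback (most recent call last):
  File "tray.py", line 10, in <module>
    s=k[np.abs(k[:,1]-y)<.003][:,0]; e.append(np.sort(s)[1 if f==0 else -2])
                                              ~~~~~~~~~~^^^^^^^^^^^^^^^^^^^
IndexError: index 1 is out of bounds for axis 0 with size 0
```

```bash
python3 -c "
import cv2
a=cv2.imread('pics/top_last.png')[170:290,280:540]; cv2.imwrite('pics/crop11.png',cv2.resize(a,None,fx=3,fy=3,interpolation=cv2.INTER_CUBIC))"
```

```text
(no output)
```

View pics/crop11.png

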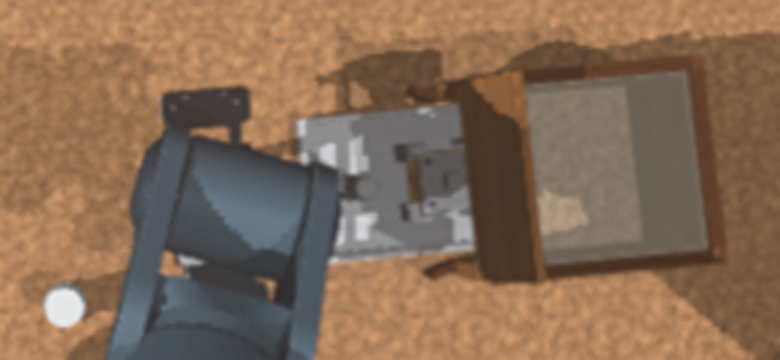

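The tray enters centred between the jaws (crop 420,90 and 445,268). The weight still stands at (360,187). Continue.

```bash
python3 inch.py '-0.004 0 0 0 0 0; -0.01 0 0 0 0 0; -0.017 0 0 0 0 0; -0.025 0 0 0 0 0; -0.033 0 0 0 0 0; -0.041 0 0 0 0 0; -0.049 -0.0005 0 0 0 0; -0.057 -0.0005 0 0 0 0; -0.065 -0.0005 0 0 0 0; -0.07 -0.0005 0 0 0 0; -0.07 -0.0005 0 0 0 0'; python3 -c "
from h import *
go(.4828,-.1491,.024,95.8)"
```

```text
time_s: 50.55
ee_pos: [0.4762, -0.0801, 0.0249]
tool_rot: [2.106, 2.329, -0.002]
force: [0.6, -2.9, -3.8]
grip_width: 0.464
finger_force: 60.0
row -0.0693 -0.0003 0.0011 0.0001 0.0018 -0.0006 | rows 2.0 q1,q6 [-0.4 -0.5]
```

```bash
python3 inch.py '-0.004 0 0 0 0 0; -0.01 0 0 0 0 0; -0.017 0 0 0 0 0; -0.025 0 0 0 0 0; -0.033 0 0 0 0 0; -0.041 0 0 0 0 0; -0.048 0 0 0 0 0; -0.053 0 0 0 0 0; -0.057 0 0 0 0 0; -0.06 0 0 0 0 0; -0.06 0 0 0 0 0; -0.06 0 0 0 0 0'; python3 inch.py '-0.002 0 0 0 0 0; -0.004 0 0 0 0 0; -0.006 0 0 0 0 0; -0.0075 0 0 0 0 0; -0.0075 0 0 0 0 0; -0.0075 0 0 0 0 0'; python3 -c "
from h import *
go(.4828,-.1491,.024,95.8)"
```

```text
time_s: 51.75
ee_pos: [0.4821, -0.139, 0.0249]
tool_rot: [2.105, 2.33, -0.001]
force: [0.4, -2.3, -3.3]
grip_width: 0.465
finger_force: 60.0
time_s: 52.35
ee_pos: [0.4828, -0.146, 0.0249]
tool_rot: [2.106, 2.33, -0.0]
force: [-0.3, 2.6, -1.2]
grip_width: 0.461
finger_force: 60.0
row -0.003 -0.0004 0.0009 0.0001 0.0004 -0.0002 | rows 1.0 q1,q6 [-0.52 -0.62]
```

Now creep until the back wall is felt.

```bash
python3 inch.py '-0.001 0 0 0 0 0; -0.002 0 0 0 0 0; -0.003 0 0 0 0 0; -0.003 0 0 0 0 0'; python3 inch.py '-0.001 0 0 0 0 0; -0.002 0 0 0 0 0; -0.002 0 0 0 0 0; -0.002 0 0 0 0 0'
```

```text
time_s: 52.75
ee_pos: [0.4831, -0.1489, 0.0249]
tool_rot: [2.107, 2.331, -0.0]
force: [-0.9, 3.1, -1.8]
grip_width: 0.465
finger_force: 60.0
time_s: 53.15
ee_pos: [0.4833, -0.15, 0.0248]
tool_rot: [-2.106, -2.33, -0.002]
force: [0.1, 7.6, -0.7]
grip_width: 0.463
finger_force: 60.0
```

```bash
python3 inch.py '-0.001 0 0 0 0 0; -0.001 0 0 0 0 0; -0.001 0 0 0 0 0; -0.001 0 0 0 0 0'
```

```text
time_s: 53.55
ee_pos: [0.4833, -0.15, 0.0248]
tool_rot: [-2.105, -2.328, -0.003]
force: [0.2, 11.7, 1.3]
grip_width: 0.467
finger_force: 60.0
```

```bash
python3 inch.py '-0.001 0 0 0 0 0; -0.001 0 0 0 0 0; -0.001 0 0 0 0 0'; python3 inch.py '0.001 0 0 0 0 0; 0.002 0 0 0 0 0; 0.002 0 0 0 0 0; 0.002 0 0 0 0 0'; python3 -c "
from h import *
go(.509,-.30,.25,95.8)"
```

```text
time_s: 53.85
ee_pos: [0.4834, -0.15, 0.0248]
tool_rot: [-2.105, -2.327, -0.005]
force: [-0.0, 15.7, 2.9]
grip_width: 0.462
finger_force: 60.0
time_s: 54.25
ee_pos: [0.4834, -0.15, 0.0249]
tool_rot: [-2.106, -2.33, -0.002]
force: [0.8, 7.8, -0.5]
grip_width: 0.465
finger_force: 60.0
row -0.1515 0.0104 -0.2253 0.0004 -0.0015 -0.0006 | rows 6.0 q1,q6 [-0.53 -0.63]
```

Home against the back: it stopped at y −0.150, where −0.149 was expected, and the force built up. Release, rise, and check through the glass.

```bash
python3 inch.py '0 0 0 0 0 0; 0 0 0 0 0 0; 0 0 0 0 0 0; 0 0 0 0 0 0; 0 0 0 0 0 0' 0.62; python3 inch.py '0 0 -0.03 0 0 0; 0 0 -0.07 0 0 0; 0 0 -0.12 0 0 0; 0 0 -0.17 0 0 0; 0 0 -0.22 0 0 0; 0 0 -0.27 0 0 0; -0.25 0.01 -0.29 0 0 0; -0.25 0.01 -0.29 0 0 0; -0.25 0.01 -0.29 0 0 0; -0.25 0.01 -0.29 0 0 0; -0.25 0.01 -0.29 0 0 0; -0.25 0.01 -0.29 0 0 0'; python3 inch.py '0 0 0 0 0 0; 0 0 0 0 0 0; 0 0 0 0 0 0' 0.0; python3 look.py w12; python3 -c "
from h import *
go(.509,-.30,.25,95.8)
im=cv2.imread('pics/w12.png')[0:230,200:480]; cv2.imwrite('pics/crop12.png',cv2.resize(im,None,fx=2.5,fy=2.5))
P=np.load('/tmp/w12.npz')['P']; meas(P,.483,-.15,.05,.075,.04)
f=P[(P[...,2]>.135)&(P[...,2]<.2)&(np.hypot(P[...,0]-.49,P[...,1]+.24)<.12)];print(np.percentile(f,[2,50,98],axis=0))"
```

```text
time_s: 54.75
ee_pos: [0.4835, -0.1512, 0.0251]
tool_rot: [2.106, 2.33, -0.0]
force: [-0.2, 0.5, -0.8]
grip_width: 0.619
finger_force: 0.0
time_s: 55.95
ee_pos: [0.5177, -0.4037, 0.3134]
tool_rot: [-2.112, -2.325, 0.002]
force: [-1.4, 0.7, -0.3]
grip_width: 0.618
finger_force: 0.0
time_s: 56.25
ee_pos: [0.5187, -0.3972, 0.3153]
tool_rot: [2.104, 2.332, 0.0]
force: [-1.8, 0.9, 0.2]
grip_width: 0.399
finger_force: 0.0
row 0.0977 0.0003 0.0653 0.0004 0.0005 0.0013 | rows 3.0 q1,q6 [-0.83 -0.93]
none
[[ 0.41579535 -0.25301947  0.14005724]
 [ 0.49147473 -0.24221489  0.18849307]
 [ 0.5674976  -0.22077821  0.19072603]]
```

View pics/crop12.png

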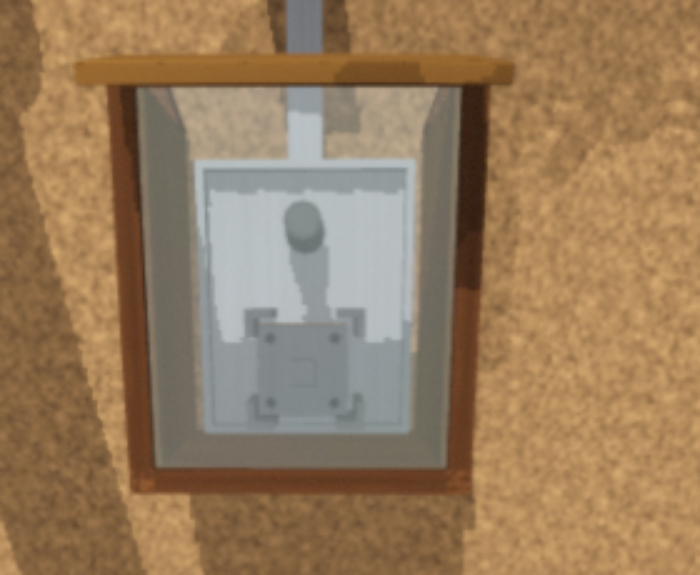

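Through the glass: tray at the back wall (crop row 433), plate flat in the pocket (303,370), weight upright (303,225), stem passing under the flap. Now bring the shut fingers behind the flap.

```bash
python3 -c "
from h import *
go(.4973,-.292,.155,95.8)"; python3 inch.py '0.05 0.01 0.03 0 0 0; 0.1 0.01 0.08 0 0 0; 0.104 0.012 0.13 0 0 0; 0.104 0.012 0.158 0 0 0; 0.104 0.012 0.158 0 0 0; 0.104 0.012 0.158 0 0 0; 0.104 0.012 0.158 0 0 0; 0.104 0.012 0.158 0 0 0; 0.104 0.012 0.158 0 0 0; 0.104 0.012 0.158 0 0 0' 0.0; python3 -c "
from h import *
go(.4973,-.292,.155,95.8);go(.4885,-.205,.155,95.8)"
```

```text
row 0.1069 -0.0106 0.1603 0.0004 0.0005 0.0013 | rows 4.0 q1,q6 [-0.83 -0.93]
time_s: 57.3
ee_pos: [0.5204, -0.2946, 0.1582]
tool_rot: [2.106, 2.329, 0.0]
force: [0.0, 0.3, 0.5]
grip_width: 0.003
finger_force: 0.0
row 0.0049 -0.0227 0.0031 0.0014 0.0015 -0.0007 | rows 1.0 q1,q6 [-0.7  -0.81]
row 0.0923 -0.0228 0.003 0.0014 0.0015 -0.0007 | rows 2.0 q1,q6 [-0.7  -0.81]
```

```bash
python3 inch.py '0 -0.022 0 0 0 0; 0 -0.022 0 0 0 0; 0.01 -0.022 0 0 0 0; 0.02 -0.022 0 0 0 0; 0.03 -0.022 0 0 0 0; 0.04 -0.022 0 0 0 0; 0.05 -0.022 0 0 0 0; 0.06 -0.022 0 0 0 0; 0.07 -0.022 0 0 0 0; 0.08 -0.022 0 0 0 0; 0.088 -0.022 0 0 0 0'; python3 inch.py '0 0 -0.03 0 0 0; -0.02 0 -0.07 0 0 0; -0.04 0 -0.12 0 0 0; -0.04 0 -0.16 0 0 0; -0.04 0 -0.16 0 0 0; -0.04 0 -0.16 0 0 0; -0.04 0 -0.16 0 0 0; -0.04 0 -0.16 0 0 0; -0.04 0 -0.16 0 0 0; -0.04 0 -0.16 0 0 0; -0.04 0 -0.16 0 0 0; -0.04 0 -0.16 0 0 0'; python3 inch.py '-0.1 0 0 0 0 0; -0.1 0 0 0 0 0; -0.1 0 0 0 0 0; -0.1 0 0 0 0 0; -0.1 0 0 0 0 0; -0.1 0 0 0 0 0; -0.1 0 0 0 0 0; -0.1 0 0 0 0 0; -0.1 0 0 0 0 0; -0.1 0 0 0 0 0; -0.1 0 0 0 0 0; -0.1 0 0 0 0 0'; python3 - <<'E'
from h import *
c=cam('side');P=c['P']
im=cv2.resize(c['img'][80:260,260:460],None,fx=3,fy=3,interpolation=cv2.INTER_CUBIC);cv2.imwrite('pics/crop13.png',im[...,::-1])
f=P[(P[...,2]>.05)&(P[...,2]<.11)&(np.abs(P[...,0]-.49)<.05)&(np.abs(P[...,1]+.215)<.03)];print(len(f),np.percentile(f,[2,50,98],axis=0))
c=cam('top');P=c['P'];meas(P,.483,-.148,.05,.075,.04)
E
```

```text
time_s: 58.4
ee_pos: [0.4889, -0.2075, 0.1568]
tool_rot: [-2.106, -2.331, -0.0]
force: [0.0, -1.5, 0.4]
grip_width: 0.006
finger_force: 0.1
time_s: 59.6
ee_pos: [0.4932, -0.2482, 0.3167]
tool_rot: [-2.106, -2.331, -0.0]
force: [-0.1, -0.9, -0.5]
grip_width: 0.006
finger_force: 0.0
time_s: 60.8
ee_pos: [0.5033, -0.3478, 0.3169]
tool_rot: [-2.106, -2.331, 0.0]
force: [-0.3, -1.1, 0.1]
grip_width: 0.005
finger_force: 0.0
594 [[ 0.4424943  -0.21784796  0.05182938]
 [ 0.49004896 -0.20955506  0.08119781]
 [ 0.53756222 -0.20087032  0.10851837]]
86 rect [ 484.1 -146.4] [43.7 10.6] 7.3 z p5/50/95 [0.0532 0.0607 0.0639]
```

View pics/crop13.png

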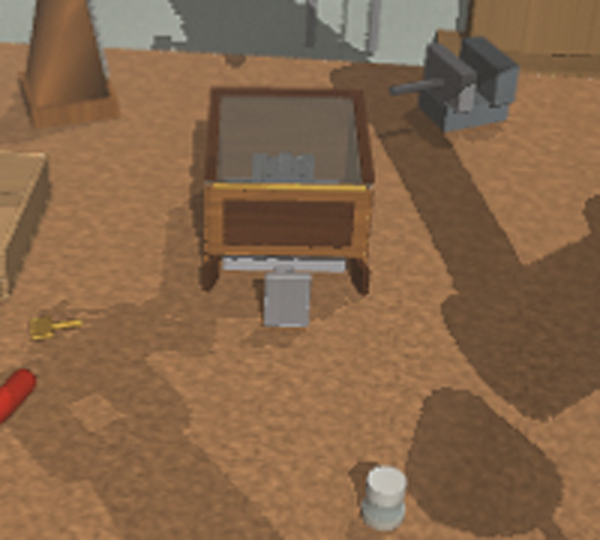

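The flap hangs shut (crop 287,222), and the blade stands outside at (288,300). Let it settle, then check flap slope and the load once more.

```bash
python3 inch.py '-0.05 0 0 0 0 0; -0.05 0 0 0 0 0; -0.05 0 0 0 0 0; -0.05 0 0 0 0 0; -0.05 0 0 0 0 0; -0.05 0 0 0 0 0; -0.05 0 0 0 0 0; -0.05 0 0 0 0 0; -0.05 0 0 0 0 0; -0.05 0 0 0 0 0'; python3 look.py w14; python3 - <<'E'
from h import *
c=cam('side');P=c['P']
f=P[(P[...,2]>.05)&(P[...,2]<.11)&(np.abs(P[...,0]-.49)<.05)&(np.abs(P[...,1]+.215)<.03)]
d=f@np.array([.101,-.9949,0]); a=np.polyfit(f[:,2],d,1); print('slope deg',np.degrees(np.arctan(a[0])),'case x at z=.08',np.polyval(a,.08)-(.5013*.101+.3185*.9949))
im=cv2.imread('pics/w14.png')[0:230,200:480]; cv2.imwrite('pics/crop14.png',cv2.resize(im,None,fx=2.5,fy=2.5))
E
```

```text
time_s: 61.9
ee_pos: [0.5083, -0.3975, 0.3169]
tool_rot: [-2.106, -2.331, 0.0]
force: [-0.3, -0.4, -0.0]
grip_width: 0.005
finger_force: 0.0
slope deg 2.8377043779463316 case x at z=.08 -0.107292726432617
```

View pics/crop14.png

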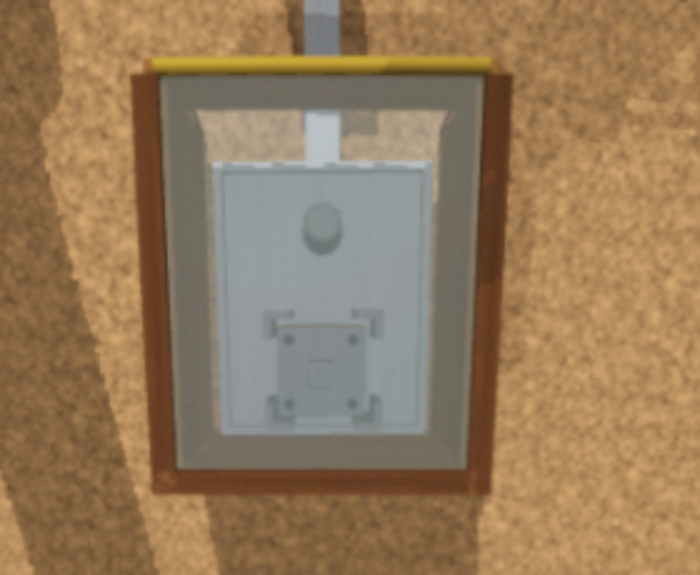

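The picture shows the flap shut (row 65), tray home, plate flat (322,370) and weight upright (322,228). Handing in.

```bash
python3 -c "
from h import *
print(bot.finish_job())"
```

```text
the job is handed in; nothing more can be done
None
```

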